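Load and clamp shut the vacuum degassing chamber

ROBOT

A 6-joint arm with a two-finger parallel gripper is mounted at the origin on the work surface. World frame = base frame: x ahead of the robot, y to its left, z up, the work surface at z = 0. Lengths are in mm, angles in rad, forces in N, time in s.
With the tool pointing down it reaches from about 350 to 875 mm from the base axis. Payload 4.2 kg.
Tool frame: the origin (TCP) lies at the very end of the fingers, on their centre line; the grasp point (between the pads) lies 19 mm behind it (arm.grip_point_offset is the distance from the TCP to the grasp point, in mm); z points along the fingers, y is the direction in which the jaws open and shut (so a half turn about z gives the same grasp; the last joint's range is limited). The gripper opens to 85 mm and grips with 20 to 120 N. Pads are 22 mm wide; open, the fingers measure 114 mm over their backs; the gripper's body (76 mm by 85 mm) begins 54 mm behind the grasp point. The pads swing forward as they close: fully open they stand 13 mm farther back than shut.
Start: joints at [1.559, 0.385, 0.008, 0, -1.194, -0.259], TCP at [167.157, 602.211, 231.312] pointing down, gripper open.
Joint ranges: [-3.14, 3.14], [-1.21, 2.06], [-1.07, 1.41], [-3.16, 2.05], [-2.99, -0.16], [-3.1, 3.1]. Speed limits (rad/s): [2.79, 2.79, 3.14, 3.14, 3.14, 3.14].

INTERFACE

Orientations are given as a unit quaternion [x, y, z, w].
In Python, from bench import arm gives the robot as it stands.
- The arm moves only by the tool drive_tool, never from a script. Its argument "steps" is a list of rows, each a list of 5 numbers: the shift along the tool's x, y, z in m, then the turn about the tool's z in degrees, then the finger opening in m, from 0 to 0.0854. A call has 1 to 20 rows; each row shifts and turns the commanded pose from where the row before left it, along the tool's axes as they then stand; what a row does not reach is not made up. A row lasts 1/10 s, in which the tool goes at most 50 mm and 8.59 degrees, less where a joint would pass 70% of its speed; a pose out of reach is approached as far as the arm can. A call is refused whole if a number of a shift passes 0.05 or a number of a turn 8.59, either way. A call with a gripper value outside its range is refused whole. The fingers move at their own pace and stop on an object; the grip force is fixed at half the most. Time passes only in rows, so rows that do not move let the fingers close. It gives the time, the measured TCP pose, the force and the opening at its end, in the units of the state.
- arm.read_state(): the state, without advancing time (a new reading comes with each control period).
- arm.get_image(name): name is "side" or "top"; returns (picture, depth): 400x640x3 uint8, blue, green, red; 400x640 float32, mm along the optical axis (not along the pixel's ray), 0 where there is no reading.
- arm.camera_params(name): a dict with "K" (3x3 intrinsics, pixels), "world_to_cam" (4x4, takes a point from world to camera coordinates). Camera axes: x right, y up, looking along -z (the intrinsics and any distortion apply to the point x, -y, -z); pixel columns grow to the right and rows downward; lengths in mm; the calibration is good to about 2 mm. A picture is of the moment at which its call begins. camera_params takes no time and is no camera call.
- arm.job_done(): hands the job in, once; it reports no verdict.
The state is a dict: "clock": time; "joints": joint angles; "joint_vel": joint speeds; "joint_efforts": joint torques, N m; "position": TCP position; "ee_rot": TCP orientation; "contact_force": force on the tool from outside, world axes, zero at the start; "wrist_torque": the same for the moment, N m; "gripper_width": finger opening in mm.
Only numpy, scipy, OpenCV 4.12 (cv2) and the standard library are available. Lean on these libraries where they do the work, as an engineer would, in place of code of your own. Each camera call takes 0.05 s, during which the arm holds its last target.

TASK

Move every vial from the black rack upright into the wells of the vacuum chamber, set the clear bell cover centred and flat on the chamber's flange without dropping or banging it down, then swing both jaws of the hinged clamp ring fully shut around the two flanges, and after that swing the latch fully across. Also push the emptied rack along the bench, without lifting it, until it lies inside the white tape outline and square with it, and leave the other things on the bench where they are.

Things in the scene. Friction and masses are not known exactly. Their poses are not given: they have to be found in the camera images.
- chamber: Vacuum degassing chamber, fixed on the bench: a round metal base 132 mm across with a flat top flange 40 mm above the bench. Three wells for vials lie in a row along its own y axis in the middle of the top. Origin: centre of its underside; z up; its x axis points away from the robot (roughly) to the clamp hinge, the latch is at its -x side.
- well_left (a point): Centre of the mouth of the left (+y) well: round hole 26.5 mm wide, 25 mm deep, mouth chamfered 2 mm and level with the flange top, 40 mm above the bench. Wells are 34 mm apart. Any vial may go in any well.
- well_mid (a point): The same for the middle well, on the chamber's axis.
- well_right (a point): The same for the right (-y) well.
- clamp_hinge (a point): Upright hinge pin of the clamp ring, behind the chamber, 82 mm from its centre along its +x; both jaws swing level about this pin.
- jaw_left (a joint): Left half of the clamp ring (+y side), angle about the hinge pin in rad: 0 = fully shut against its stop around the flange, grows as it swings outward (starts 0.75 to 1.0, end 1.2). Stays where it is left (friction 0.08 N m). The half ring is 28 to 52 mm above the bench, 150 mm across outside when shut; its upper lip covers the bell's flange (2 mm above it, 3 mm of play around it).
- left_post (a point): Top centre of the upright round grip post on the left jaw, 14 mm thick, top 92 mm above the bench, free from 50 mm upward. When shut it stands 96 mm from the chamber's centre at (-33, +90) mm in the chamber's frame.
- jaw_right (a joint): Right half of the clamp ring (-y side), mirror image of the left: 0 = fully shut, grows as it swings outward.
- right_post (a point): Top centre of the grip post on the right jaw, same size; when shut at (-33, -90) mm in the chamber's frame.
- latch (a joint): Latch arm pivoted on the front ear of the left jaw (it moves along with that jaw), angle about its upright pivot in rad: 0 = fully across, against its stop, over the right jaw's ear; grows as it swings out towards the robot (starts 0.9 to 1.3, end 1.7). Stays where it is left (friction 0.04 N m).
- latch_pivot (a point): Upright pivot of the latch on the left jaw's front ear, 40 mm above the bench; with the jaw shut it is at (-101, +11) mm in the chamber's frame.
- latch_post (a point): Top centre of the upright round grip post at the end of the latch arm, 48 mm from the pivot, 14 mm thick, top 92 mm above the bench, free from 54 mm upward (jaw top). With all shut it stands at (-101, -37) mm in the chamber's frame.
- bell: Bell cover, loose, 0.45 kg: a clear cylinder 114 mm across (108 inside) and 54 mm high (49 clear inside), open below, with a steel flange 132 mm across and 6 mm thick at its foot and a black upright knob 32 mm across and 32 mm high on top. Stands on its flange. Origin: centre of its underside; z up.
- bell_knob (a point): Centre of the top of the bell's knob, 86 mm above the bell's underside.
- rack: Black vial rack, loose, 0.4 kg: a block 150 (its x) by 64 (its y) by 40 mm high with three holes in a row along its x, 46 mm apart, 26.5 mm wide, 25 mm deep. Origin: centre of its underside; z up.
- parking: White tape outline flat on the bench, fixed; inside it measures 200 (its x) by 114 mm (its y). Origin: its centre; x along its long side. The rack's long side goes along its long side, either way round.
- vial0: Glass vial with a metal cap, 24 mm thick and 70 mm tall, 40 g, standing in a hole of the rack, its foot 15 mm above the bench, so that 45 mm stands out. Origin: centre of its foot; z up. May be absent: one to three vials are there.
- vial1: Glass vial with a metal cap, 24 mm thick and 70 mm tall, 40 g, standing in a hole of the rack, its foot 15 mm above the bench, so that 45 mm stands out. Origin: centre of its foot; z up. May be absent: one to three vials are there.
- vial2: Glass vial with a metal cap, 24 mm thick and 70 mm tall, 40 g, standing in a hole of the rack, its foot 15 mm above the bench, so that 45 mm stands out. Origin: centre of its foot; z up. May be absent: one to three vials are there.
- solvent: Bystander: small amber bottle, 60 mm wide, 130 mm tall, beyond the chamber. Origin: centre of its underside.
- beaker: Bystander: glass beaker 68 mm wide, 80 mm tall, beyond the chamber. Origin: centre of its underside.
- wrench: Bystander: wrench lying on the bench beyond the chamber. Origin: under its middle.
Mind the look-alikes: they are no part of the job. Of the things shaped like the bell, the clear one is meant.

How it is judged (in metres and radians):
On the way, in this order (a step that is already met when the one before it is completed fails the run):
1. every vial stands in a well of the chamber (z of vial0 in the frame of chamber between 0.005 and 0.021 m and horizontal distance between each of vial0, vial1, vial2 and chamber below 0.042 m and angle between each of vial0, vial1, vial2's own z axis and vertical below 0.15 rad and z of vial1 in the frame of chamber between 0.005 and 0.021 m and z of vial2 in the frame of chamber between 0.005 and 0.021 m), for 0.2 s.
2. the bell cover sits centred and flat on the chamber's flange (z of bell in the frame of chamber between 0.036 and 0.0435 m and horizontal distance between bell and chamber below 0.006 m and angle between bell's own z axis and vertical below 0.05 rad and contact force between the fingers and bell below 0.5 N), for 0.2 s.
3. both jaws of the clamp ring are shut (value of joint each of jaw_left, jaw_right below 0.06 rad), for 0.2 s.
4. the latch is across (all of step 3 and value of joint latch below 0.1 rad), for 0.2 s.
At the end, for the whole second after the job is handed in: Vials stand in wells (foot within 6 mm of the bottom); bell flat on the flange within 6 mm of centre; jaws shut within 0.06 rad, latch within 0.1 rad; rack flat, within 25 mm of the outline's centre along each side and 0.3 rad of square; all at rest (all of step 1 and all of step 4 and z of bell in the frame of chamber between 0.036 and 0.0435 m and horizontal distance between bell and chamber below 0.006 m and angle between each of bell, rack's own z axis and vertical below 0.05 rad and x of rack in the frame of parking between -0.025 and 0.025 m and y of rack in the frame of parking between -0.025 and 0.025 m and angle between the x axis of rack and the x axis of parking, either way round below 0.3 rad and linear speed of each of vial0, vial1, vial2, bell, rack below 0.02 m/s); the robot touches nothing.
It fails at once if the rack is lifted off the bench (height (world z) of rack above 0.02 m).
It fails at once if the bell is banged down on the chamber (contact force between bell and chamber above 100 N).
It fails at once if a bystander is moved (distance of any of solvent, beaker, wrench from where it was at the start of the episode above 0.03 m).
Of vial0, vial1, vial2 only 1 to 3 are there at a start; the rules pass over those that are not, and their reading is None.
At some moment in a run one of rack may be knocked a few centimetres aside while the robot is not near it.
It also fails if it takes over 210 s, if anything falls off the work surface, if the arm or the gripper's body presses on something with over 40 N, if the wrist force passes 120 N, or if a joint passes its speed limit or range.

## Working session

There is one attempt and no reset: what is moved stays moved. The work goes in short steps, Python scripts to look and compute and a tool call to move; the robot and the scene stay as the last step left them, time stands still between calls to the robot, and variables do not carry over. Pictures are saved under pics/ and viewed, and the job is handed in when it is done.

Besides the shell and the picture viewer there is one more tool, called by a JSON object that holds its "method" and its "body", one argument or row to a line. drive_tool: Moves the arm, as the interface text tells. Its arguments: {"type":"object","properties":{"steps":{"type":"array"}},"required":["steps"]}

```bash
ls; mkdir -p pics
python3 - <<'E'
from bench import arm
import cv2,numpy as np
print(arm.read_state())
for n in("top","side"):
    p,d=arm.get_image(n); cv2.imwrite(f"pics/{n}0.png",p); np.save(f"{n}0.npy",d)
    c=arm.camera_params(n); print(n,c)
E
```

```text
pics
{'clock': 0.0, 'joints': array([ 1.55863784e+00,  3.85583674e-01,  6.58323827e-03, -5.33857739e-04,
       -1.19395552e+00, -2.58610430e-01]), 'joint_vel': array([-0.00057061, -0.0008223 , -0.00077652,  0.00012752, -0.00202964,
        0.00131427]), 'joint_efforts': array([-7.63120879e-04, -3.92291343e+01,  1.88400096e+01,  4.18621704e+00,
       -4.65190649e-03, -5.11466538e-06]), 'position': array([166.97970763, 601.66566361, 230.18335545]), 'ee_rot': array([ 9.90835607e-01, -1.35068772e-01, -1.13486564e-04,  1.10212285e-03]), 'contact_force': array([-0.29546488,  0.63106015,  1.04439099]), 'wrist_torque': array([-0.04101884, -0.03537755,  0.02047128]), 'gripper_width': 85.22568349153575}
top {'K': array([[363.99290164,   0.        , 323.27921263],
       [  0.        , 363.99290164, 198.62280865],
       [  0.        ,   0.        ,   1.        ]]), 'world_to_cam': array([[-1.52131391e-02, -9.99525895e-01, -2.67683799e-02,
         1.81885464e+01],
       [ 9.87456667e-01, -1.92264448e-02,  1.56715268e-01,
        -5.87556092e+02],
       [-1.57155630e-01, -2.40484840e-02,  9.87281003e-01,
        -9.68205291e+02],
       [ 0.00000000e+00,  0.00000000e+00,  0.00000000e+00,
         1.00000000e+00]])}
side {'K': array([[382.18620746,   0.        , 321.04093793],
       [  0.        , 382.18620746, 196.65996812],
       [  0.        ,   0.        ,   1.        ]]), 'world_to_cam': array([[ 8.13960408e-01, -5.80684178e-01,  1.65631788e-02,
        -4.94974085e+02],
       [ 3.20375336e-01,  4.72497567e-01,  8.21039398e-01,
        -2.43228800e+02],
       [-4.84590650e-01, -6.62987130e-01,  5.70631201e-01,
        -8.39469080e+02],
       [ 0.00000000e+00,  0.00000000e+00,  0.00000000e+00,
         1.00000000e+00]])}
```

View pics/top0.png

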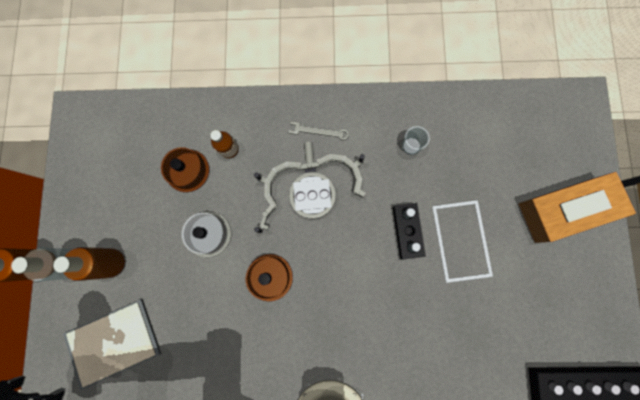

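View pics/side0.png

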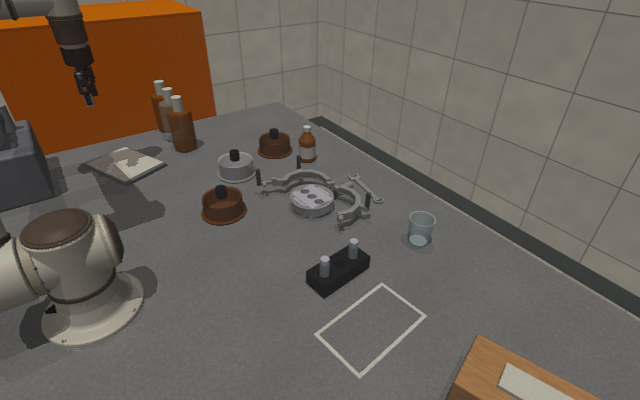

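The top view shows the rack at about (409,231) with vials in its far hole (409,212) and near hole (416,247). The chamber is at (313,195), and the tape outline at (463,241). Three things are bell-shaped: amber at (185,169), amber at (269,278) and clear/grey at (205,233). The one at (205,233) fits "clear"; I'll enlarge it to confirm.

```bash
cat > h.py <<'E'
import numpy as np,cv2
from bench import arm
C={n:arm.camera_params(n) for n in("top","side")}
def proj(n,p):
    c=C[n];q=c["world_to_cam"]@np.append(np.asarray(p,float),1);k=c["K"]
    return np.array([k[0,0]*q[0]/-q[2]+k[0,2],k[1,1]*-q[1]/-q[2]+k[1,2]])
def ray(n,u,v):
    c=C[n];k=c["K"];M=c["world_to_cam"];d=np.array([(u-k[0,2])/k[0,0],-(v-k[1,2])/k[1,1],-1.])
    return -M[:3,:3].T@M[:3,3],M[:3,:3].T@d
def atz(n,u,v,z):
    o,d=ray(n,u,v);return o+d*(z-o[2])/d[2]
def dep(n,u,v,D):
    o,d=ray(n,u,v);return o+d*D
def cloud(n,D):
    v,u=np.mgrid[:400,:640];k=C[n]["K"];M=C[n]["world_to_cam"]
    c=np.stack([(u-k[0,2])/k[0,0],-(v-k[1,2])/k[1,1],-np.ones_like(u,float)],-1)*D[...,None]
    return (c-M[:3,3])@M[:3,:3]
def snap(tag,names=("top","side")):
    o={}
    for n in names:
        p,d=arm.get_image(n);cv2.imwrite(f"pics/{n}{tag}.png",p);np.save(f"{n}{tag}.npy",d);o[n]=(p,d)
    return o
def crop(src,dst,x0,y0,x1,y1,f):
    p=cv2.imread(src)[y0:y1,x0:x1];cv2.imwrite(dst,cv2.resize(p,None,fx=f,fy=f,interpolation=cv2.INTER_CUBIC))
E
python3 - <<'E'
from h import *
crop("pics/top0.png","pics/c1.png",150,110,390,290,3.3)
crop("pics/top0.png","pics/c2.png",370,180,510,290,5.5)
crop("pics/side0.png","pics/c3.png",190,120,450,300,3)
D=np.load("top0.npy");P=cloud("top",D)
def med(x,y):return P[y,x].round(0)
for nm,x,y in [("bench",350,260),("rack",409,231),("vialf",409,212),("vialn",416,247),("knob",200,232),("knob_amb",178,165),("amb2",265,279),("chamber",313,205),("lpost",258,177),("rpost",361,158),("latch",262,229)]:print(nm,med(x,y))
E
```

```text
bench [418. -64.   2.]
rack [ 496. -231.   16.]
vialf [ 542. -220.   83.]
vialn [ 449. -233.   85.]
knob [498. 337.  85.]
knob_amb [683. 405.  86.]
amb2 [373. 161.  88.]
chamber [571.  37.  39.]
lpost [645. 184.  83.]
rpost [690. -97.  92.]
latch [507. 180.  41.]
```

View pics/c1.png

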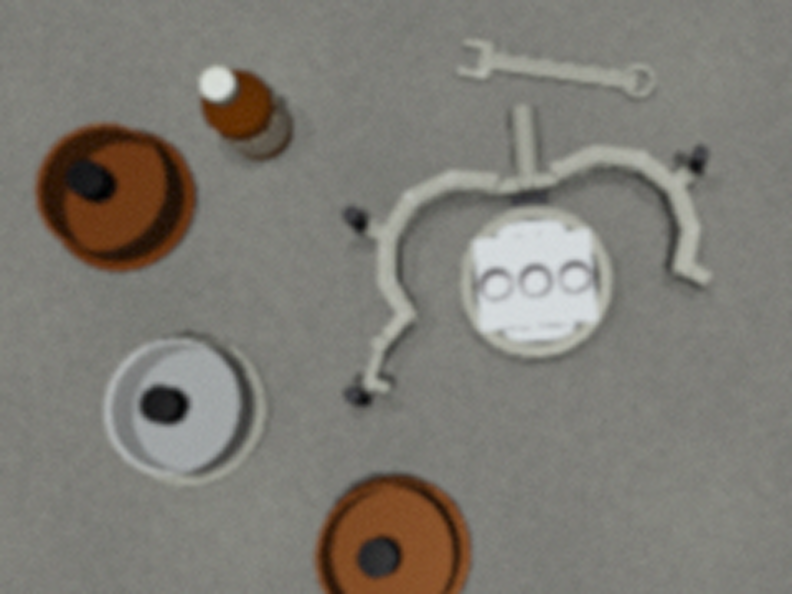

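View pics/c2.png

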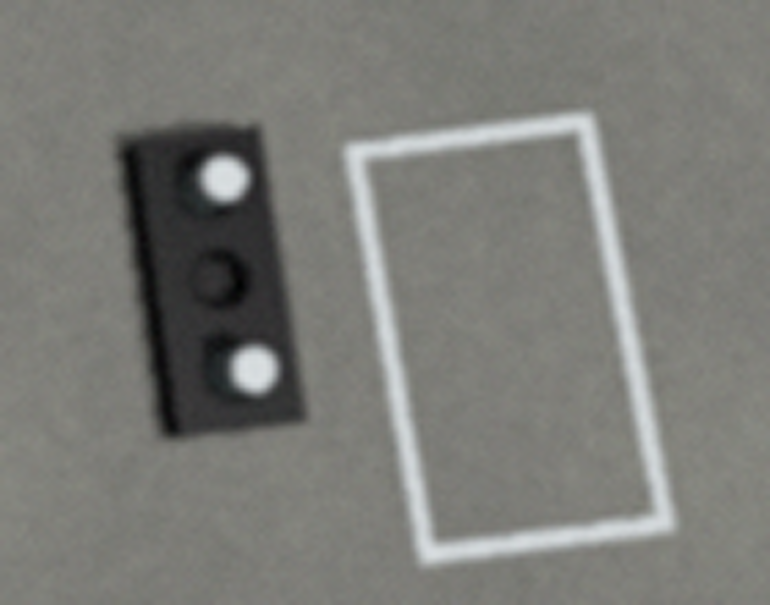

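View pics/c3.png

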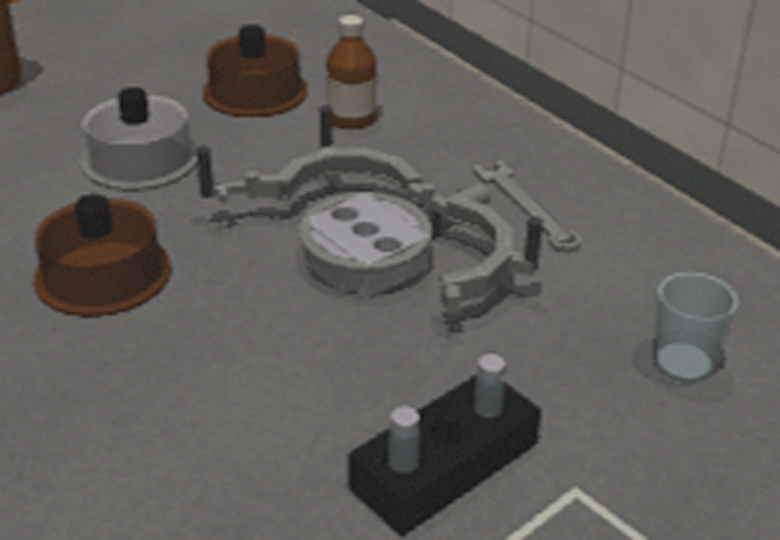

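```bash
python3 - <<'E'
from h import *
f=lambda x,y,x0,y0,s:((x+.5)/s-.5+x0,(y+.5)/s-.5+y0)
r=lambda p:p.round(1)
for q in [(496,284),(536,281),(575,278)]: print("well top",r(atz("top",*f(*q,150,110,3.3),40)))
for q in [(345,214),(365,229),(388,244)]: print("well side",r(atz("side",*f(*q,190,120,3),40)))
T=cv2.imread("pics/top0.png");S=cv2.imread("pics/side0.png")
def blobs(im,x0,y0,x1,y1,thr):
    g=im[y0:y1,x0:x1].min(2).astype(float);m=(g>thr).astype(np.uint8)
    n,l,s,c=cv2.connectedComponentsWithStats(m)
    out=[]
    for i in range(1,n):
        if s[i,4]>15:
            w=(g-thr+20)*(cv2.dilate((l==i).astype(np.uint8),np.ones((3,3)))>0);w=np.clip(w,0,None);yy,xx=np.mgrid[:g.shape[0],:g.shape[1]]
            out.append(((w*xx).sum()/w.sum()+x0,(w*yy).sum()/w.sum()+y0,s[i,4]))
    return out
for b in blobs(T,392,200,426,262,140): print("cap top",b,r(atz("top",*b[:2],85)))
for b in blobs(S,310,235,370,295,140): print("cap side",b,r(atz("side",*b[:2],85)))
# rack top face corners from crop2
for q in [(122,138),(258,130),(303,418),(170,434)]: print("rack corner",r(atz("top",*f(*q,370,180,5.5),40)))
for q in [(347,148),(592,116),(672,528),(427,560)]: print("tape corner",r(atz("top",*f(*q,370,180,5.5),0)))
for q,z in [((163,404),86),((355,221),92),((699,160),92),((357,396),92),((123,180),86),((378,556),86)]: print("knob/posts",r(atz("top",*f(*q,150,110,3.3),z)))
for q,z in [((133,96),86),((205,152),92),((325,112),92),((536,222),92)]: print("side",r(atz("side",*f(*q,190,120,3),z)))
E
python3 - <<'E'
import sys;sys.path.insert(0,'.')
import os;os.chdir('.')
from h import *
crop("pics/top0.png","pics/c4.png",275,165,350,225,10)
crop("pics/side0.png","pics/c5.png",280,175,345,225,11)
E
```

```text
well top [598.4  73.7  40. ]
well top [600.3  39.5  40. ]
well top [602.3   6.2  40. ]
well side [599.8  74.8  40. ]
well side [601.5  41.6  40. ]
well side [605.6   7.9  40. ]
cap top (np.float64(410.41364256480216), np.float64(211.99099590723057), np.int32(49)) [ 541.3 -223.2   85. ]
cap top (np.float64(415.7949320794148), np.float64(246.69409613375132), np.int32(51)) [ 450.  -232.4   85. ]
cap side (np.float64(353.57024106400667), np.float64(240.38320864505403), np.int32(34)) [ 543.5 -221.2   85. ]
cap side (np.float64(324.559186637618), np.float64(258.2955700798838), np.int32(38)) [ 451.2 -231.1   85. ]
rack corner [ 568.  -182.3   40. ]
rack corner [ 570.8 -251.    40. ]
rack corner [ 426.7 -265.1   40. ]
rack corner [ 419.9 -199.4   40. ]
tape corner [ 566.1 -306.1    0. ]
tape corner [ 580.6 -434.5    0. ]
tape corner [ 368.7 -457.6    0. ]
tape corner [ 354.5 -333.3    0. ]
knob/posts [497.7 339.4  86. ]
knob/posts [644.2 184.4  92. ]
knob/posts [689.3 -98.   92. ]
knob/posts [501.  180.9  92. ]
knob/posts [684.6 380.3  86. ]
knob/posts [375.2 163.8  86. ]
side [497.8 341.2  86. ]
side [502.7 181.9  92. ]
side [647.3 184.6  92. ]
side [696.1 -99.5  92. ]
```

View pics/c4.png

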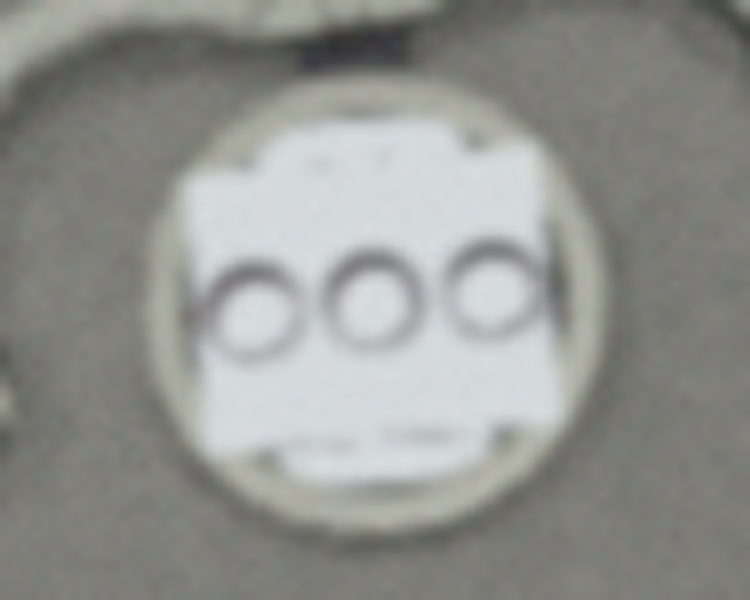

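View pics/c5.png

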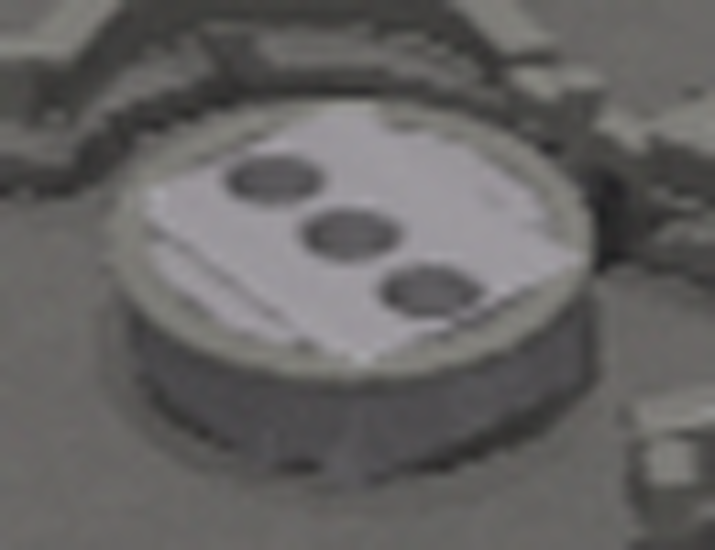

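The clear bell is confirmed at (205,233) in the top view: its walls are grey and transparent, while the other two are amber. The rack holds two vials and its middle hole is empty. The top and side cameras differ by a steady 2 mm or so.

Next I bring the arm over the rack and square the tool with the world axes.

{"method": "drive_tool", "body": {
  "steps": [
    [0, 0, 0, -7.75, 0.05],
    [0, 0, 0, -7.75, 0.05],
    [0.04, 0.045, 0, 0, 0.05],
    [0.04, 0.045, 0, 0, 0.05],
    [0.04, 0.045, 0, 0, 0.05],
    [0.04, 0.045, 0, 0, 0.05],
    [0.04, 0.045, 0, 0, 0.05],
    [0.04, 0.045, 0, 0, 0.05],
    [0.04, 0.045, 0, 0, 0.05],
    [0, 0.047, 0, 0, 0.05],
    [0, 0.047, 0, 0, 0.05],
    [0, 0.047, 0, 0, 0.05],
    [0, 0.047, 0, 0, 0.05],
    [0, 0.047, 0, 0, 0.05],
    [0, 0.047, 0, 0, 0.05],
    [0, 0.047, 0, 0, 0.05],
    [0, 0.047, 0, 0, 0.05],
    [0, 0.047, 0, 0, 0.05],
    [0, 0.047, 0, 0, 0.05],
    [0, 0.047, 0, 0, 0.05]
  ]
}}

```text
clock: 2.1
position: [398.8, -178.3, 231.3]
ee_rot: [1.0, -0.0, 0.0, -0.0]
contact_force: [0.9, 0.3, 0.4]
gripper_width: 50.0
```

Run:
```python
from h import *
f=lambda x,y,x0,y0,s:((x+.5)/s-.5+x0,(y+.5)/s-.5+y0)
t=[atz("top",*f(*q,275,165,10),40) for q in [(256,308),(373,298),(493,289)]]
s=[atz("side",*f(*q,280,175,11),40) for q in [(274,179),(352,235),(431,291)]]
print(np.round(t,1),np.round(s,1))
for w in(t,s):
    d=w[0]-w[2];print(np.hypot(*d[:2]),np.degrees(np.arctan2(-d[0],d[1])))
st=arm.read_state();print(st["position"],st["ee_rot"],st["clock"],st["contact_force"],st["joints"])
snap("1")
print(proj("top",st["position"]),proj("side",st["position"]))
crop("pics/top1.png","pics/c6.png",340,150,500,270,5)
crop("pics/side1.png","pics/c7.png",230,120,390,300,3.3)
```

```text
[[599.4  73.1  40. ]
 [601.6  40.1  40. ]
 [603.5   6.3  40. ]] [[599.8  76.   40. ]
 [602.3  41.6  40. ]
 [604.9   8.3  40. ]]
66.9362310445442 3.513363611140731
67.91785000018268 4.320263775884724
[ 398.79894021 -178.2986865   231.28813901] [ 9.99999987e-01 -9.32670708e-05  8.61211373e-05 -9.46631932e-05] 2.1 [0.86871222 0.2743238  0.37677185] [-4.60749202e-02  5.81168974e-02 -4.23883954e-01 -2.22398331e-04
 -1.08863213e+00  1.61678782e+00]
[407.2475785  268.88428256] [290.27128102 201.45234291]
```

View crops.

View pics/c6.png

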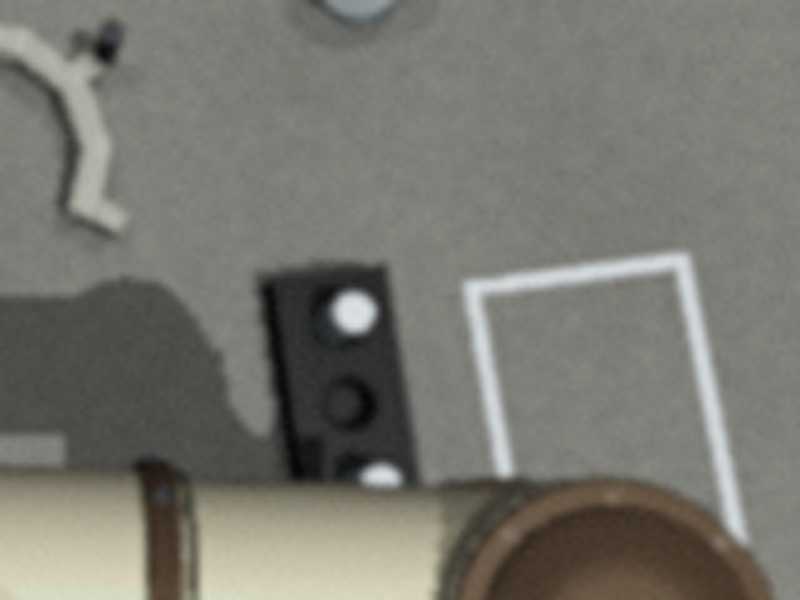

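View pics/c7.png

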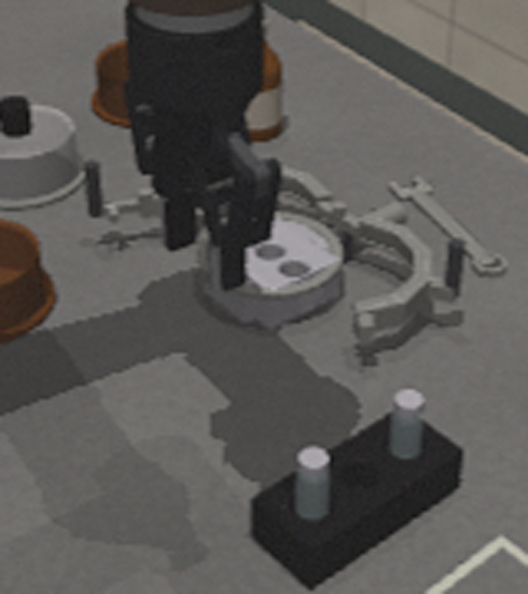

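The side view shows the fingertips around (288,200), close to the projected TCP at (290,201), so camera and arm agree. Now the near vial.

{"method": "drive_tool", "body": {
  "steps": [
    [0.018, 0.018, 0, 0, 0.05],
    [0.018, 0.018, 0, 0, 0.05],
    [0.016, 0.0175, 0, 0, 0.05],
    [0, 0, 0.035, 0, 0.05],
    [0, 0, 0.035, 0, 0.05],
    [0, 0, 0.035, 0, 0.05],
    [0, 0, 0, 0, 0.05]
  ]
}}

```text
clock: 2.9
position: [447.7, -228.5, 121.7]
ee_rot: [1.0, -0.0, -0.006, -0.002]
contact_force: [-0.5, 0.5, -0.3]
gripper_width: 50.2
```

Run:
```python
from h import *
st=arm.read_state();print(st["position"],st["clock"])
snap("2",("side",))
crop("pics/side2.png","pics/c8.png",270,160,400,300,4.2)
```

```text
[ 447.72857009 -228.50628663  121.74706717] 2.9
```

View pics/c8.png

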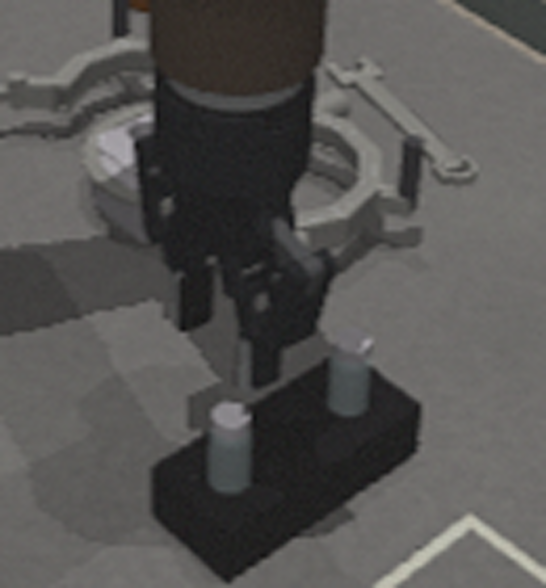

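{"method": "drive_tool", "body": {
  "steps": [
    [0, 0, 0.03, 0, 0.05],
    [0, 0, 0.03, 0, 0.05],
    [0, 0, 0, 0, 0.05],
    [0, 0, 0, 0, 0.05]
  ]
}}

```text
clock: 3.35
position: [452.9, -230.2, 68.2]
ee_rot: [1.0, 0.0, 0.001, 0.001]
contact_force: [0.8, -0.0, 0.3]
gripper_width: 50.3
```

{"method": "drive_tool", "body": {
  "steps": [
    [-0.002, 0.001, 0.012, 0, 0.05],
    [0, 0, 0, 0, 0.05],
    [0, 0, 0, 0, 0.0],
    [0, 0, 0, 0, 0.0],
    [0, 0, 0, 0, 0.0],
    [0, 0, 0, 0, 0.0],
    [0, 0, 0, 0, 0.0]
  ]
}}

```text
clock: 4.05
position: [450.8, -231.4, 56.1]
ee_rot: [1.0, 0.0, 0.002, 0.001]
contact_force: [-1.2, 0.5, 6.3]
gripper_width: 21.1
```

Run:
```python
from h import *
st=arm.read_state();print(st["position"],st["clock"],st["gripper_width"],st["contact_force"])
snap("3",("side",))
crop("pics/side3.png","pics/c9.png",270,180,400,300,5)
```

```text
[ 450.82048737 -231.38063345   56.06678745] 4.05 21.13637673966074 [-1.22421026  0.50031116  6.34811364]
```

View pics/c9.png

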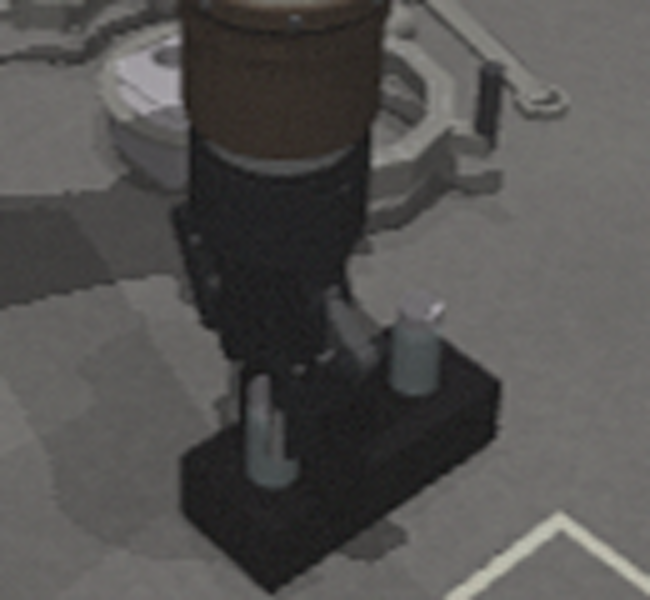

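{"method": "drive_tool", "body": {
  "steps": [
    [0, 0, -0.005, 0, 0.0],
    [0, 0, -0.01, 0, 0.0],
    [0, 0, 0, 0, 0.0],
    [0, 0, 0, 0, 0.0]
  ]
}}

```text
clock: 4.5
position: [449.4, -230.9, 69.6]
ee_rot: [1.0, -0.0, 0.0, -0.0]
contact_force: [-0.5, -0.5, -1.5]
gripper_width: 21.7
```

Run:
```python
from h import *
st=arm.read_state();print(st["position"],st["clock"],st["gripper_width"],st["contact_force"])
snap("4",("side",))
crop("pics/side4.png","pics/c10.png",270,180,400,300,5)
```

```text
[ 449.40157136 -230.87341954   69.64904583] 4.5 21.657983972351456 [-0.52767848 -0.49346806 -1.51444848]
```

View pics/c10.png

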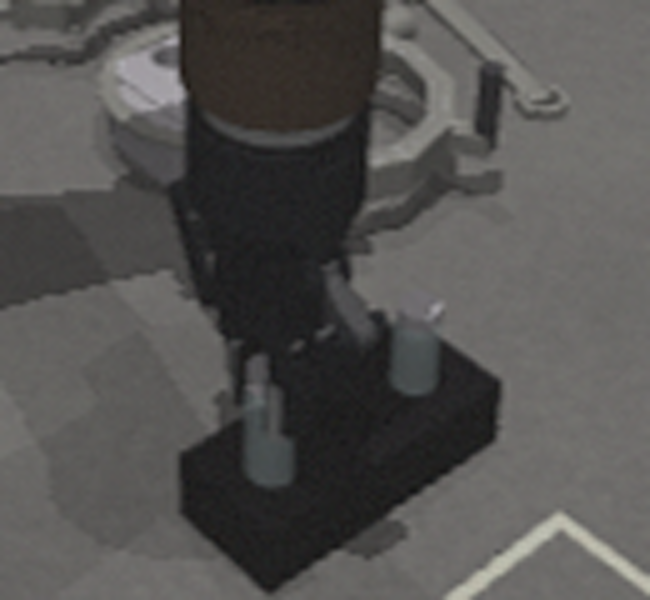

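{"method": "drive_tool", "body": {
  "steps": [
    [0, 0, -0.02, 0, 0.0],
    [0, 0, -0.03, 0, 0.0],
    [0, 0, -0.03, 0, 0.0],
    [0, 0, 0, 0, 0.0],
    [0, 0, 0, 0, 0.0]
  ]
}}

```text
clock: 5.05
position: [449.3, -230.8, 149.4]
ee_rot: [1.0, -0.0, 0.0, -0.0]
contact_force: [-0.7, 0.8, -1.6]
gripper_width: 21.9
```

Run:
```python
from h import *
st=arm.read_state();print(st["position"],st["clock"],st["gripper_width"],st["contact_force"])
snap("5",("side",))
crop("pics/side5.png","pics/c11.png",270,140,400,300,5)
```

```text
[ 449.27758375 -230.76389411  149.42102969] 5.05 21.863567165143156 [-0.70268886  0.83811141 -1.64350226]
```

View pics/c11.png

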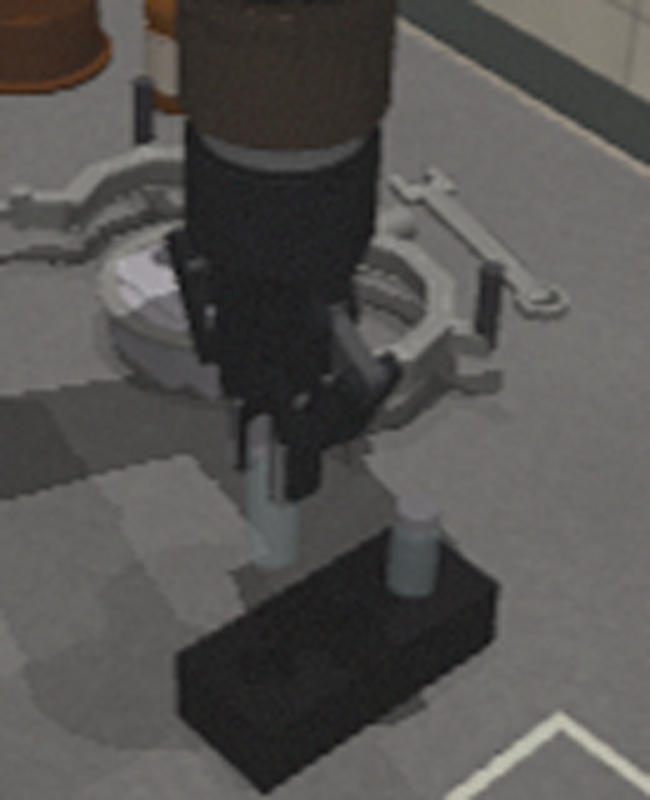

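{"method": "drive_tool", "body": {
  "steps": [
    [0.022, -0.034, 0, 0, 0.0],
    [0.022, -0.034, 0, 0, 0.0],
    [0.022, -0.034, 0, 0, 0.0],
    [0.022, -0.034, 0, 0, 0.0],
    [0.022, -0.034, 0, 0, 0.0],
    [0.022, -0.034, 0, 0, 0.0],
    [0.022, -0.034, 0, 0, 0.0],
    [0, 0, 0, 0, 0],
    [0, 0, 0, 0, 0],
    [0, 0, 0, 0, 0]
  ]
}}

```text
clock: 6.1
position: [602.3, 6.2, 148.0]
ee_rot: [1.0, -0.0, -0.002, 0.0]
contact_force: [0.2, 0.4, -0.1]
gripper_width: 21.6
```

Run:
```python
from h import *
st=arm.read_state();print(st["position"],st["clock"],st["gripper_width"],st["contact_force"])
snap("6")
crop("pics/side6.png","pics/c12.png",270,100,360,230,6)
p=st["position"];print(((proj("side",[p[0],p[1],p[2]-41])-[270,100])+.5)*6-.5)
```

```text
[602.28658569   6.24471048 148.00082492] 6.1 21.59150279341939 [ 0.23010926  0.3796672  -0.08886717]
[294.67937527 495.95363669]
```

View pics/c12.png

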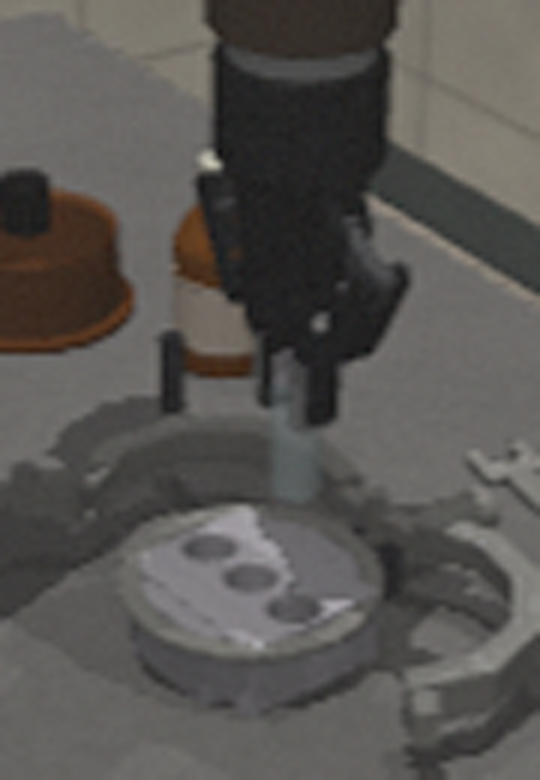

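View pics/top6.png

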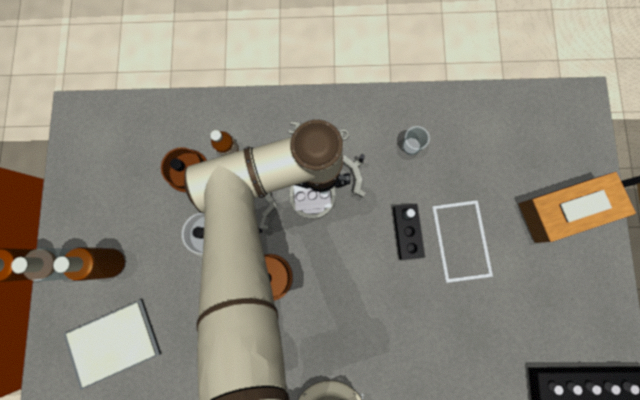

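{"method": "drive_tool", "body": {
  "steps": [
    [0.002, -0.0015, 0.02, 0, 0.0],
    [0, 0, 0.02, 0, 0.0],
    [0, 0, 0.015, 0, 0.0],
    [0, 0, 0, 0, 0.0],
    [0, 0, 0, 0, 0],
    [0, 0, 0, 0, 0]
  ]
}}

```text
clock: 6.8
position: [606.2, 8.2, 95.6]
ee_rot: [1.0, -0.0, 0.001, -0.0]
contact_force: [0.0, -0.5, 0.1]
gripper_width: 21.4
```

Run:
```python
from h import *
st=arm.read_state();print(st["position"],st["clock"],st["gripper_width"],st["contact_force"])
snap("7")
crop("pics/side7.png","pics/c13.png",275,145,350,225,10)
crop("pics/top7.png","pics/c13t.png",275,165,375,225,8)
p=st["position"];print(((proj("side",[p[0],p[1],p[2]-41])-[275,145])+.5)*10-.5)
for y in(-34,0,34): print(((proj("side",[603,41,40]+np.array([-.07*y,y,0]))-[275,145])+.5)*10-.5)
```

```text
[606.20663822   8.18096302  95.60643523] 6.8 21.3545821794507 [ 0.02657999 -0.47782309  0.12538573]
[446.30215032 522.18887234]
[445.63629749 566.12254489]
[373.0613718  513.79427909]
[303.16869812 463.39998146]
```

View pics/c13.png

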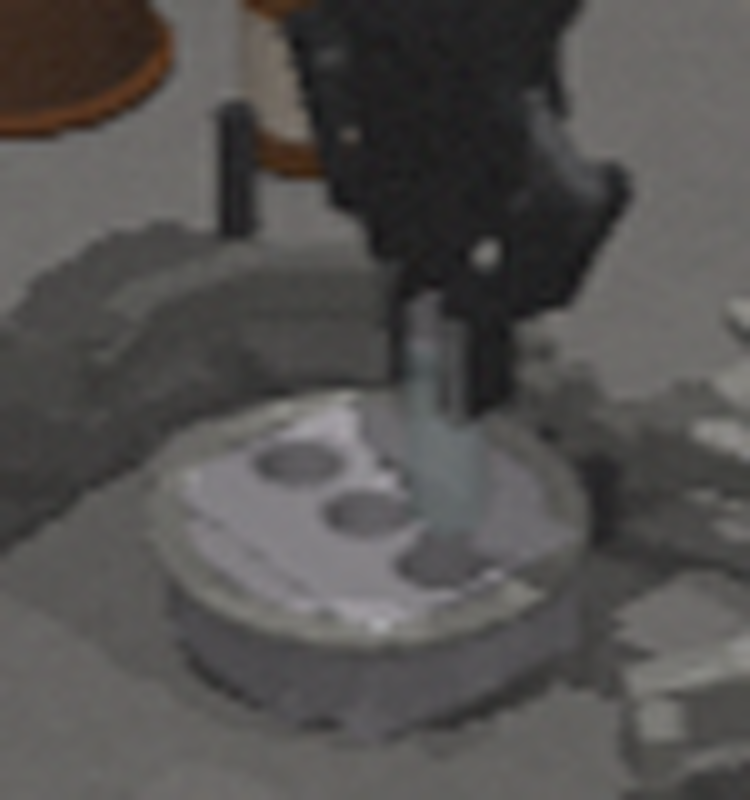

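View pics/c13t.png

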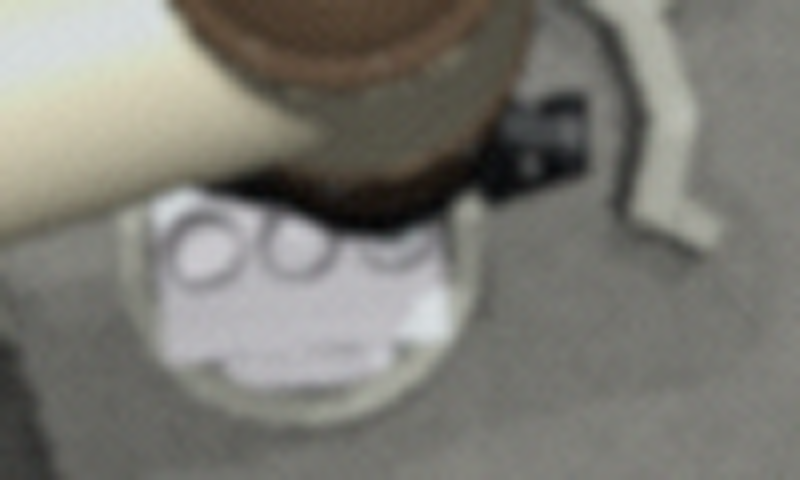

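{"method": "drive_tool", "body": {
  "steps": [
    [-0.001, -0.0003, 0.005, 0, 0.0],
    [0, 0, 0.005, 0, 0.0],
    [0, 0, 0.005, 0, 0.0],
    [0, 0, 0.005, 0, 0.0],
    [0, 0, 0.003, 0, 0.0],
    [0, 0, 0, 0, 0]
  ]
}}

```text
clock: 7.5
position: [604.1, 8.6, 70.5]
ee_rot: [1.0, -0.0, -0.001, 0.0]
contact_force: [0.9, -0.8, -1.1]
gripper_width: 21.7
```

{"method": "drive_tool", "body": {
  "steps": [
    [0, 0, 0.005, 0, 0.0],
    [0, 0, 0.005, 0, 0.0],
    [0, 0, 0.003, 0, 0.0],
    [0, 0, 0, 0, 0.0],
    [0, 0, 0, 0, 0]
  ]
}}

```text
clock: 8.0
position: [604.3, 8.4, 57.7]
ee_rot: [1.0, -0.0, -0.0, 0.0]
contact_force: [1.6, -3.7, -2.2]
gripper_width: 21.2
```

Run:
```python
from h import *
st=arm.read_state();print(st["position"],st["clock"],st["gripper_width"],st["contact_force"])
snap("8",("side",))
crop("pics/side8.png","pics/c14.png",275,145,350,225,10)
```

```text
[604.25287136   8.36026068  57.72585154] 8.0 21.20013553875894 [ 1.55446933 -3.71737136 -2.17244488]
```

View pics/c14.png

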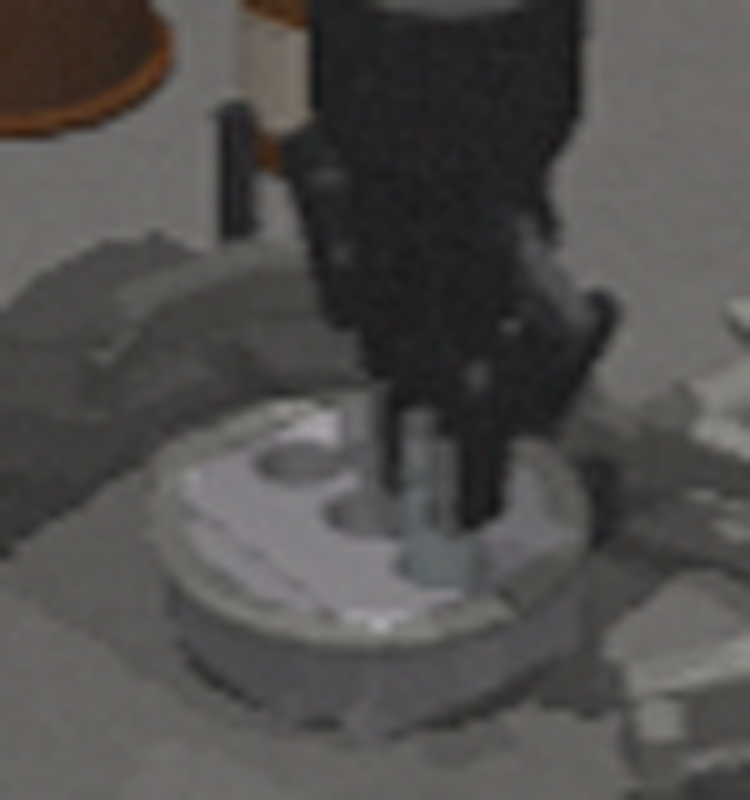

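{"method": "drive_tool", "body": {
  "steps": [
    [0, 0, 0, 0, 0.045],
    [0, 0, 0, 0, 0.045],
    [0, 0, 0, 0, 0.045],
    [0, 0, -0.03, 0, 0.045],
    [0, 0, -0.04, 0, 0.045],
    [0, 0, -0.02, 0, 0.045],
    [-0.012, 0.038, 0, 0, 0.05],
    [-0.012, 0.038, 0, 0, 0.05],
    [-0.012, 0.038, 0, 0, 0.05],
    [-0.013, 0.038, 0, 0, 0.05],
    [-0.013, 0.038, 0, 0, 0.05],
    [0, 0.039, 0, 0, 0.05],
    [0, 0, 0, 0, 0.05],
    [0, 0, 0, 0, 0.05]
  ]
}}

```text
clock: 9.45
position: [542.4, -220.6, 148.4]
ee_rot: [1.0, -0.001, 0.0, -0.0]
contact_force: [0.4, -1.0, -0.9]
gripper_width: 49.8
```

Run:
```python
from h import *
st=arm.read_state();print(st["position"],st["clock"],st["gripper_width"],st["contact_force"])
snap("9")
crop("pics/side9.png","pics/c15.png",280,130,400,290,4.5)
crop("pics/top9.png","pics/c15t.png",275,165,435,265,5)
```

```text
[ 542.43433687 -220.62482542  148.39678864] 9.45 49.84022852454122 [ 0.37513269 -1.02667097 -0.92061333]
```

View pics/c15.png

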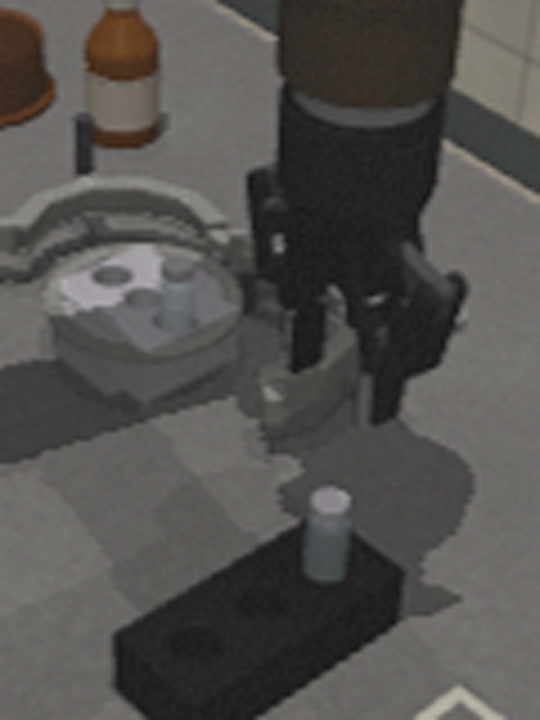

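View pics/c15t.png

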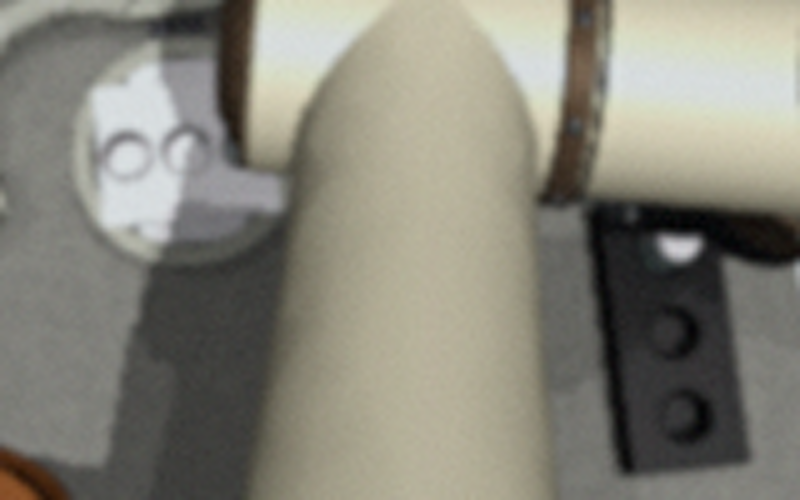

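The first vial stands in the right well. The far vial has not moved, with its cap at (353,240) in the side view. I'll grasp it and lift.

{"method": "drive_tool", "body": {
  "steps": [
    [0, 0.001, 0.03, 0, 0.05],
    [0, 0, 0.03, 0, 0.05],
    [0, 0, 0.02, 0, 0.05],
    [0, 0, 0.012, 0, 0.05],
    [0, 0, 0, 0, 0.05],
    [0, 0, 0, 0, 0.05],
    [0, 0, 0, 0, 0.0],
    [0, 0, 0, 0, 0.0],
    [0, 0, 0, 0, 0.0],
    [0, 0, 0, 0, 0.0],
    [0, 0, 0, 0, 0.0]
  ]
}}

```text
clock: 10.65
position: [543.5, -221.6, 57.8]
ee_rot: [1.0, 0.0, 0.001, 0.0]
contact_force: [-0.2, -0.1, 5.7]
gripper_width: 21.2
```

{"method": "drive_tool", "body": {
  "steps": [
    [0, 0, -0.01, 0, 0.0],
    [0, 0, -0.025, 0, 0.0],
    [0, 0, -0.03, 0, 0.0],
    [0, 0, -0.03, 0, 0.0],
    [0, 0, 0, 0, 0.0],
    [0, 0, 0, 0, 0.0]
  ]
}}

```text
clock: 11.25
position: [542.3, -220.9, 151.9]
ee_rot: [1.0, -0.0, 0.001, -0.0]
contact_force: [-0.8, 0.6, -1.6]
gripper_width: 21.5
```

Run:
```python
from h import *
st=arm.read_state();print(st["position"],st["clock"],st["gripper_width"],st["contact_force"])
snap("10",("side",))
crop("pics/side10.png","pics/c16.png",280,130,400,290,4.5)
p=st["position"];print(((proj("side",[p[0],p[1],p[2]-41])-[280,130])+.5)*4.5-.5)
```

```text
[ 542.25528071 -220.92558143  151.944511  ] 11.25 21.483228179918274 [-0.76502973  0.60701698 -1.6138037 ]
[333.90499943 461.28250895]
```

View pics/c16.png

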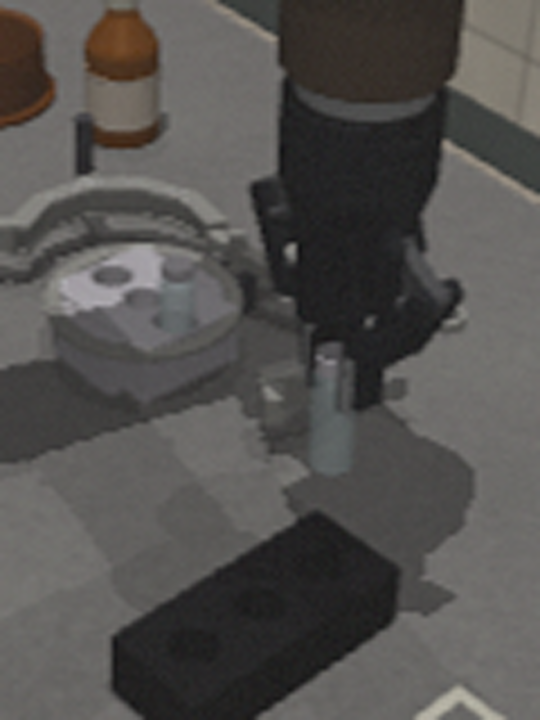

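{"method": "drive_tool", "body": {
  "steps": [
    [0.0065, -0.033, 0, 0, 0.0],
    [0.0065, -0.033, 0, 0, 0.0],
    [0.0065, -0.033, 0, 0, 0.0],
    [0.0065, -0.033, 0, 0, 0.0],
    [0.0065, -0.033, 0, 0, 0.0],
    [0.0065, -0.033, 0, 0, 0.0],
    [0.0065, -0.033, 0, 0, 0.0],
    [0.0065, -0.033, 0, 0, 0.0],
    [0.006, -0.033, 0, 0, 0.0],
    [0, 0, 0.02, 0, 0],
    [0, 0, 0.02, 0, 0],
    [0, 0, 0.015, 0, 0],
    [0, 0, 0, 0, 0],
    [0, 0, 0, 0, 0],
    [0, 0, 0, 0, 0]
  ]
}}

```text
clock: 12.8
position: [601.0, 75.8, 96.9]
ee_rot: [1.0, -0.0, 0.0, -0.0]
contact_force: [-0.3, 0.8, -0.2]
gripper_width: 21.2
```

Run:
```python
from h import *
st=arm.read_state();print(st["position"],st["clock"],st["gripper_width"],st["contact_force"])
snap("11",("side",))
crop("pics/side11.png","pics/c17.png",265,145,340,225,10)
p=st["position"];print(((proj("side",[p[0],p[1],p[2]-41])-[265,145])+.5)*10-.5)
```

```text
[600.95480117  75.80302035  96.85342419] 12.8 21.207068152501577 [-0.25240036  0.81502953 -0.21054584]
[402.22193494 418.06909769]
```

View pics/c17.png

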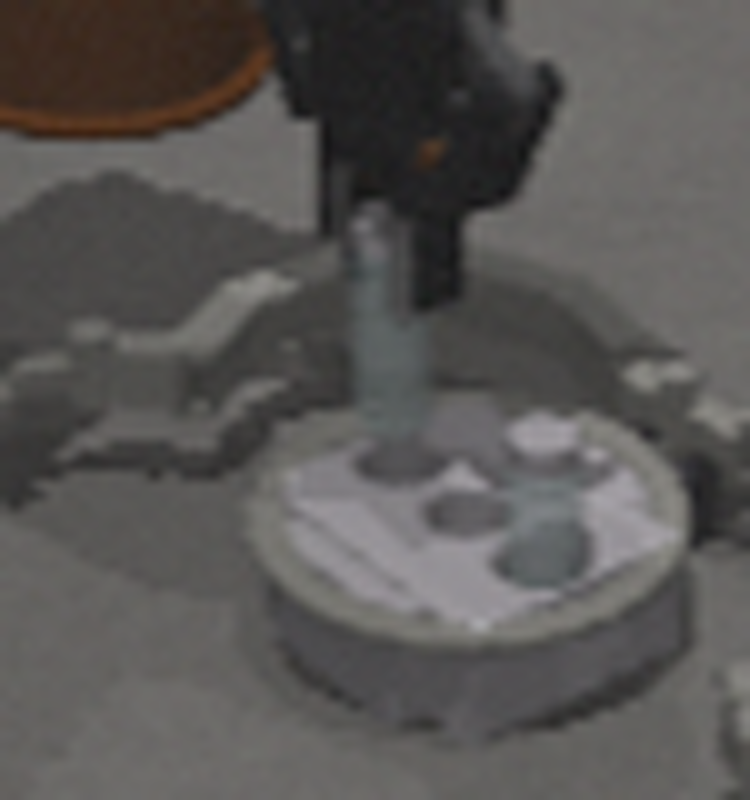

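{"method": "drive_tool", "body": {
  "steps": [
    [0.0008, 0.0004, 0.005, 0, 0.0],
    [0, 0, 0.005, 0, 0.0],
    [0, 0, 0.005, 0, 0.0],
    [0, 0, 0.004, 0, 0.0],
    [0, 0, 0.004, 0, 0.0],
    [0, 0, 0, 0, 0]
  ]
}}

```text
clock: 13.45
position: [601.1, 75.3, 72.6]
ee_rot: [1.0, -0.0, -0.0, 0.0]
contact_force: [-0.4, 0.1, 0.4]
gripper_width: 21.4
```

{"method": "drive_tool", "body": {
  "steps": [
    [0, 0, 0.005, 0, 0.0],
    [0, 0, 0.005, 0, 0.0],
    [0, 0, 0.004, 0, 0.0],
    [0, 0, 0, 0, 0.0],
    [0, 0, 0, 0, 0]
  ]
}}

```text
clock: 13.95
position: [601.3, 75.4, 59.2]
ee_rot: [1.0, -0.0, -0.0, 0.0]
contact_force: [-0.8, -0.2, -0.4]
gripper_width: 21.4
```

Run:
```python
from h import *
st=arm.read_state();print(st["position"],st["clock"],st["gripper_width"],st["contact_force"])
snap("12",("side",))
crop("pics/side12.png","pics/c18.png",265,145,340,225,10)
```

```text
[601.2703753   75.37069958  59.1788599 ] 13.95 21.42273351844557 [-0.79575057 -0.22651398 -0.39629422]
```

View pics/c18.png

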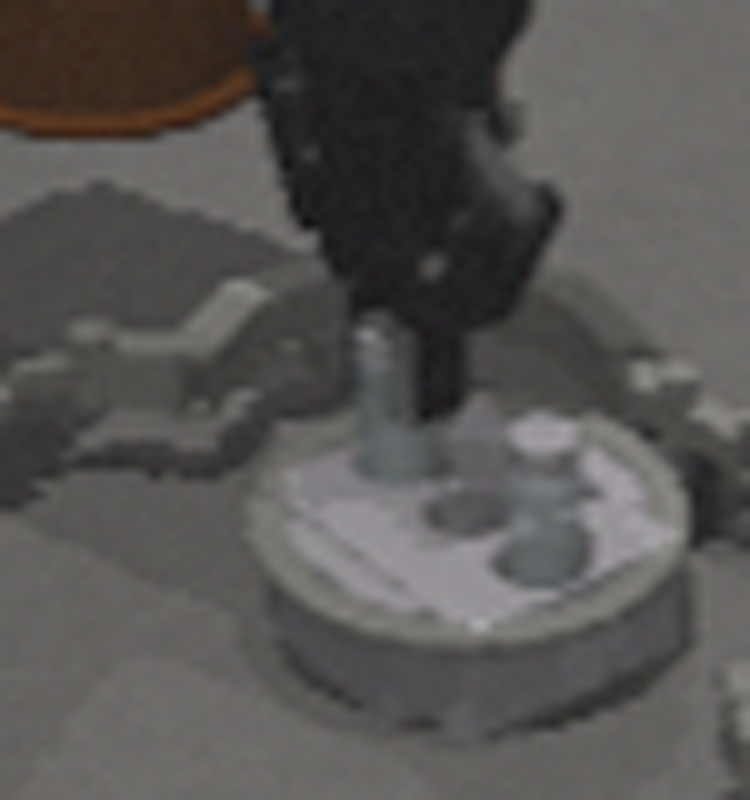

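{"method": "drive_tool", "body": {
  "steps": [
    [0, 0, 0, 0, 0.045],
    [0, 0, 0, 0, 0.045],
    [0, 0, 0, 0, 0.045],
    [0, 0, -0.03, 0, 0.045],
    [0, 0, -0.04, 0, 0.045],
    [0, 0, -0.03, 0, 0.045],
    [-0.013, -0.0332, 0, 0, 0.07],
    [-0.013, -0.0332, 0, 0, 0.07],
    [-0.013, -0.0332, 0, 0, 0.07],
    [-0.013, -0.0332, 0, 0, 0.07],
    [-0.013, -0.0332, 0, 0, 0.07],
    [-0.013, -0.0332, 0, 0, 0.07],
    [-0.013, -0.0332, 0, 0, 0.07],
    [-0.012, -0.0332, 0, 0, 0.07],
    [0, 0, 0.03, 0, 0.07],
    [0, 0, 0, 0, 0.07],
    [0, 0, 0, 0, 0.07],
    [0, 0, 0, 0, 0.07]
  ]
}}

```text
clock: 15.8
position: [499.3, 340.8, 130.5]
ee_rot: [1.0, -0.0, 0.001, -0.0]
contact_force: [0.8, -0.3, 0.7]
gripper_width: 69.8
```

Run:
```python
from h import *
st=arm.read_state();print(st["position"],st["clock"],st["gripper_width"],st["contact_force"])
snap("13")
crop("pics/side13.png","pics/c19.png",200,80,360,230,5)
p=st["position"]
for z in(p[2],86): print(((proj("side",[p[0],p[1],z])-[200,80])+.5)*5-.5)
```

```text
[499.26583087 340.81407437 130.51997325] 15.8 69.81066248262333 [ 0.80549527 -0.33236587  0.69939464]
[166.49493415 298.68074017]
[174.27287191 359.97903138]
```

View pics/c19.png

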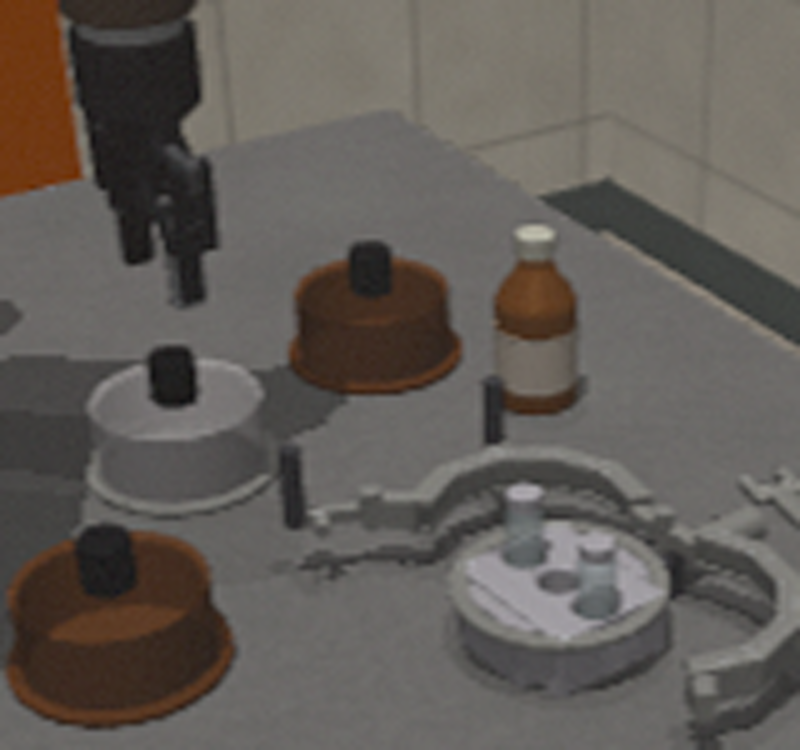

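View pics/top13.png

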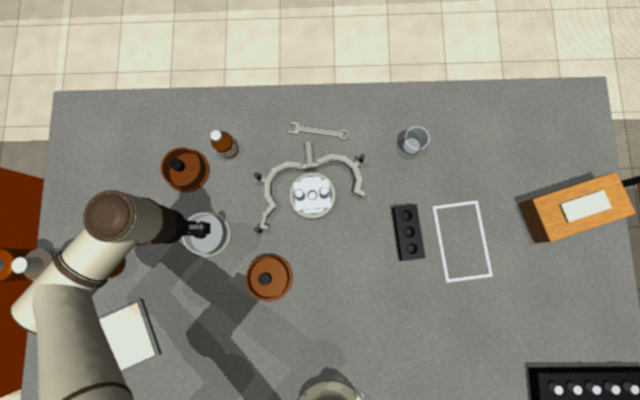

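Both vials stand in their wells. The TCP is over the clear bell's knob, which is at crop (173,357) against a prediction of (174,360). Now I'll grip it.

{"method": "drive_tool", "body": {
  "steps": [
    [0, 0, 0.03, 0, 0.07],
    [0, 0, 0.025, 0, 0.06],
    [0, 0, 0.013, 0, 0.06],
    [0, 0, 0, 0, 0.06],
    [0, 0, 0, 0, 0.0],
    [0, 0, 0, 0, 0.0],
    [0, 0, 0, 0, 0.0],
    [0, 0, 0, 0, 0.0],
    [0, 0, 0, 0, 0.0],
    [0, 0, 0, 0, 0.0]
  ]
}}

```text
clock: 16.9
position: [499.6, 342.3, 63.4]
ee_rot: [1.0, 0.0, 0.002, -0.002]
contact_force: [-0.8, 0.8, 6.1]
gripper_width: 29.9
```

{"method": "drive_tool", "body": {
  "steps": [
    [0, 0, -0.005, 0, 0.0],
    [0, 0, -0.01, 0, 0.0],
    [0, 0, -0.025, 0, 0.0],
    [0, 0, -0.03, 0, 0.0],
    [0, 0, -0.03, 0, 0.0],
    [0, 0, -0.015, 0, 0.0],
    [0, 0, 0, 0, 0.0],
    [0, 0, 0, 0, 0.0]
  ]
}}

```text
clock: 17.7
position: [497.3, 340.2, 175.1]
ee_rot: [1.0, -0.0, -0.001, 0.001]
contact_force: [0.5, -1.7, -6.6]
gripper_width: 30.0
```

Run:
```python
from h import *
st=arm.read_state();print(st["position"],st["clock"],st["gripper_width"],st["contact_force"])
snap("14",("side",))
crop("pics/side14.png","pics/c20.png",200,50,360,200,5)
```

```text
[497.32364813 340.20609396 175.06453647] 17.7 30.034572755497237 [ 0.49148555 -1.7410604  -6.6157342 ]
```

View pics/c20.png

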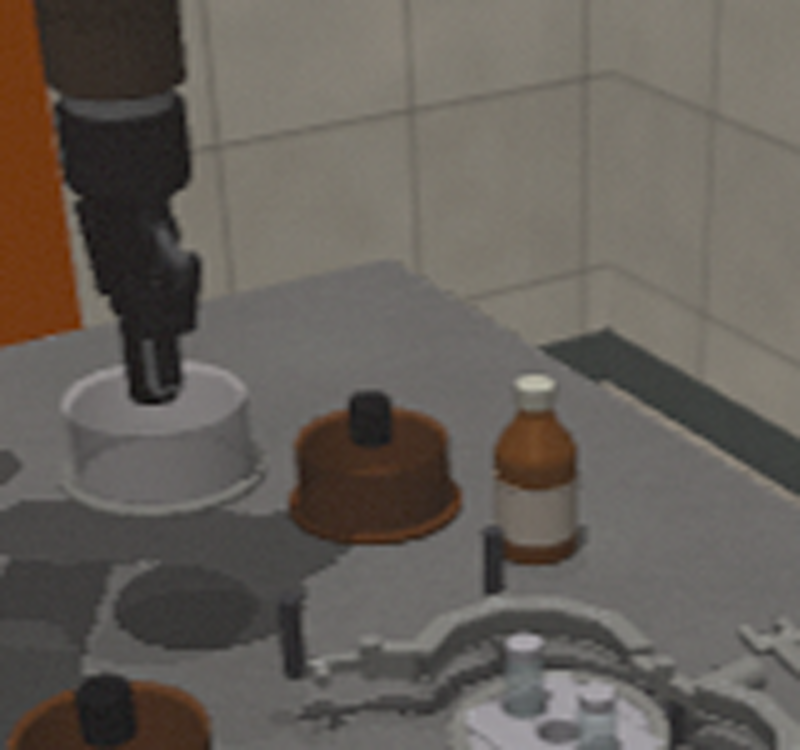

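{"method": "drive_tool", "body": {
  "steps": [
    [0.0055, 0.015, 0, 0, 0.0],
    [0.0105, 0.03, 0, 0, 0.0],
    [0.0105, 0.03, 0, 0, 0.0],
    [0.0105, 0.03, 0, 0, 0.0],
    [0.0105, 0.03, 0, 0, 0.0],
    [0.0105, 0.03, 0, 0, 0.0],
    [0.0105, 0.03, 0, 0, 0.0],
    [0.0105, 0.03, 0, 0, 0.0],
    [0.0105, 0.03, 0, 0, 0.0],
    [0.0105, 0.03, 0, 0, 0.0],
    [0.0055, 0.014, 0, 0, 0.0],
    [0, 0, 0, 0, 0],
    [0, 0, 0, 0, 0],
    [0, 0, 0, 0, 0]
  ]
}}

```text
clock: 19.15
position: [603.3, 42.6, 175.7]
ee_rot: [1.0, 0.0, -0.001, 0.0]
contact_force: [-0.5, 0.6, -5.2]
gripper_width: 30.0
```

Run:
```python
from h import *
st=arm.read_state();print(st["position"],st["clock"],st["gripper_width"],st["contact_force"])
snap("15")
crop("pics/side15.png","pics/c21.png",250,90,380,230,5.5)
crop("pics/top15.png","pics/c21t.png",260,130,370,230,6)
p=st["position"]
print(((proj("side",[p[0],p[1],p[2]-62])-[250,90])+.5)*5.5-.5)
```

```text
[603.30114543  42.56706798 175.7244818 ] 19.15 30.00161519270504 [-0.54854199  0.6174966  -5.24002232]
[341.64053748 466.92320756]
```

View pics/c21.png

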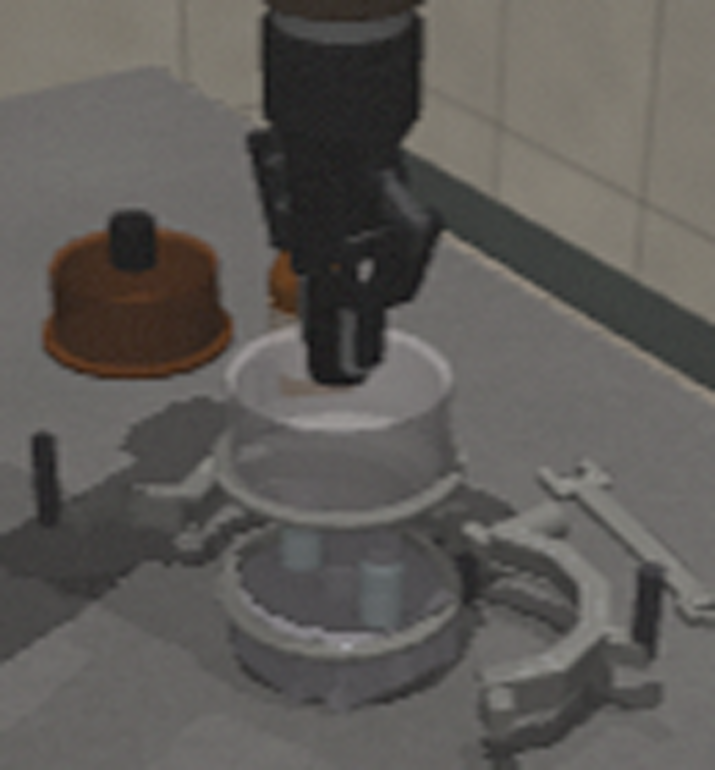

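View pics/c21t.png

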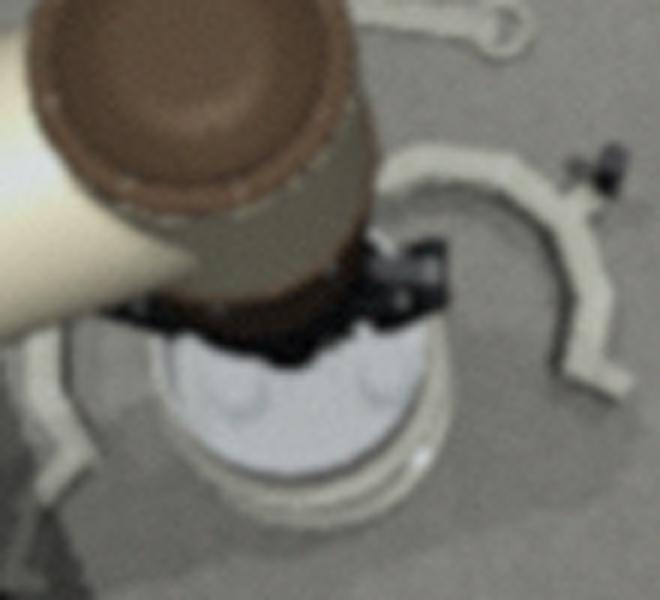

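{"method": "drive_tool", "body": {
  "steps": [
    [-0.0005, 0.0005, 0.01, 0, 0.0],
    [0, 0, 0.015, 0, 0.0],
    [0, 0, 0.015, 0, 0.0],
    [0, 0, 0.015, 0, 0.0],
    [0, 0, 0.008, 0, 0.0],
    [0, 0, 0, 0, 0],
    [0, 0, 0, 0, 0],
    [0, 0, 0, 0, 0]
  ]
}}

```text
clock: 20.05
position: [604.0, 41.7, 114.3]
ee_rot: [1.0, 0.0, 0.001, -0.0]
contact_force: [-0.0, -0.6, -4.9]
gripper_width: 30.1
```

Run:
```python
from h import *
st=arm.read_state();print(st["position"],st["clock"],st["gripper_width"],st["contact_force"])
snap("16")
crop("pics/side16.png","pics/c22.png",270,135,370,235,7.5)
crop("pics/top16.png","pics/c22t.png",270,150,360,230,7)
```

```text
[604.0471745   41.72780655 114.29168626] 20.05 30.122161884398388 [-0.04880856 -0.58014136 -4.93678177]
```

View pics/c22.png

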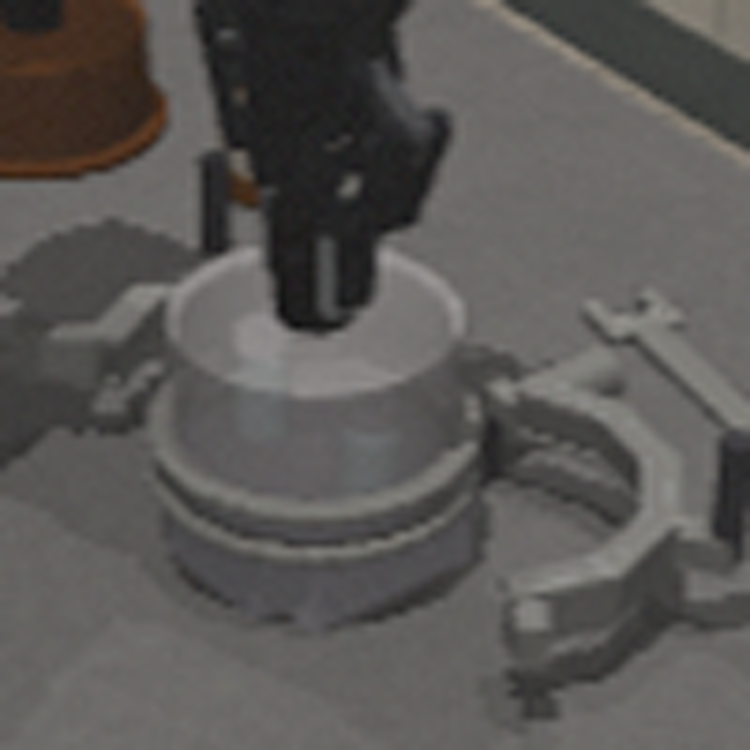

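View pics/c22t.png

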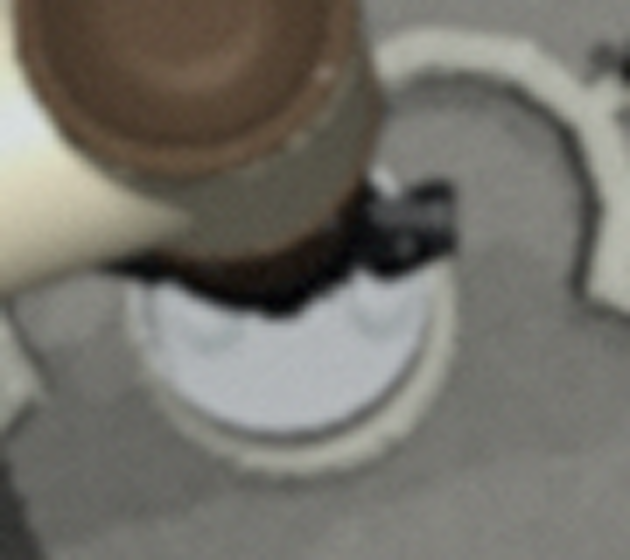

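{"method": "drive_tool", "body": {
  "steps": [
    [0, 0, 0.002, 0, 0.0],
    [0, 0, 0.002, 0, 0.0],
    [0, 0, 0.002, 0, 0.0],
    [0, 0, 0.0015, 0, 0.0],
    [0, 0, 0.0015, 0, 0.0],
    [0, 0, 0.001, 0, 0],
    [0, 0, 0, 0, 0],
    [0, 0, 0, 0, 0]
  ]
}}

```text
clock: 20.95
position: [603.4, 41.4, 103.6]
ee_rot: [1.0, -0.0, 0.0, 0.0]
contact_force: [-2.0, 0.7, -3.3]
gripper_width: 30.1
```

{"method": "drive_tool", "body": {
  "steps": [
    [0, 0, 0.0005, 0, 0.0],
    [0, 0, 0.0005, 0, 0.0],
    [0, 0, 0.0005, 0, 0.0],
    [0, 0, 0, 0, 0]
  ]
}}

```text
clock: 21.35
position: [603.4, 41.3, 103.4]
ee_rot: [1.0, 0.0, 0.0, 0.0]
contact_force: [-5.0, -1.1, 5.4]
gripper_width: 30.0
```

Seated: the force went from −5 N to +5 N. Release, back off and check.

{"method": "drive_tool", "body": {
  "steps": [
    [0, 0, 0, 0, 0.045],
    [0, 0, 0, 0, 0.05],
    [0, 0, 0, 0, 0.055],
    [0, 0, 0, 0, 0.06],
    [0, 0, -0.02, 0, 0.06],
    [0, 0, -0.03, 0, 0.06],
    [0, 0, -0.04, 0, 0.05],
    [0, -0.04, 0, 0, 0.03],
    [0, -0.04, 0, 0, 0.03],
    [0, -0.04, 0, 0, 0.03],
    [0, 0, 0, 0, 0.03]
  ]
}}

```text
clock: 22.45
position: [603.6, 165.7, 191.6]
ee_rot: [1.0, 0.002, 0.001, -0.0]
contact_force: [1.0, -0.4, -0.4]
gripper_width: 29.9
```

Run:
```python
from h import *
st=arm.read_state();print(st["position"],st["clock"],st["gripper_width"],st["contact_force"],st["joints"])
snap("17")
crop("pics/side17.png","pics/c23.png",220,120,380,240,5)
crop("pics/top17.png","pics/c23t.png",230,130,380,250,5)
```

```text
[603.62602758 165.66312364 191.60140136] 22.45 29.934040091434355 [ 0.99179984 -0.38451503 -0.42608536] [ 5.25903211e-01  4.14305979e-01 -4.86498540e-02 -2.26701712e-04
 -1.10638348e+00  1.04954735e+00]
```

View pics/c23.png

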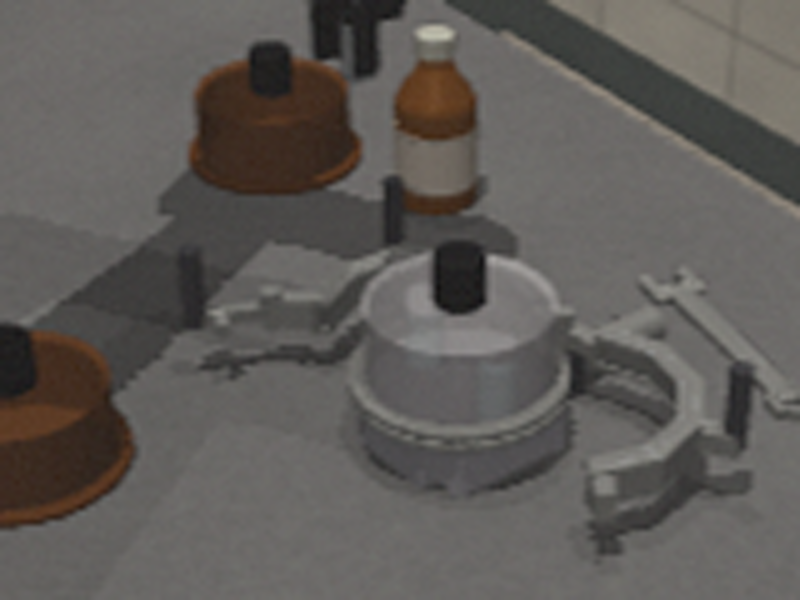

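View pics/c23t.png

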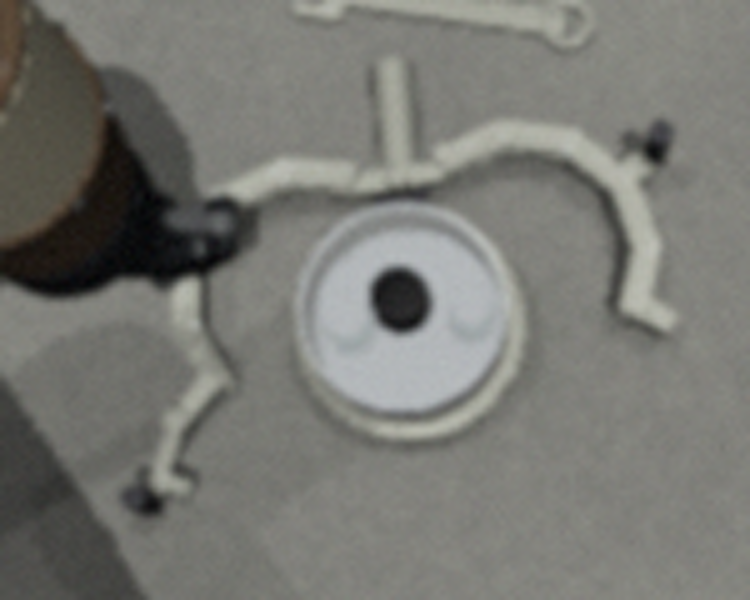

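Run:
```python
from h import *
f=lambda x,y,x0,y0,s:((x+.5)/s-.5+x0,(y+.5)/s-.5+y0)
r=lambda p:p.round(1)
S=lambda x,y,z:r(atz("side",*f(x,y,220,120,5),z))
T=lambda x,y,z:r(atz("top",*f(x,y,230,130,5),z))
print("knob",S(460,254,126),T(402,297,126))
print("lpost",S(393,181,92)," rpost",S(739,368,92),T(656,138,92))
print("latchpost",S(190,251,92),T(143,503,92))
print("solvent",S(437,190,0))
crop("pics/side17.png","pics/c24.png",250,145,310,195,12)
c=np.array([602.7,41.8]);a=np.radians(3.9);R=np.array([[np.cos(a),-np.sin(a)],[np.sin(a),np.cos(a)]])
H=np.array([82,0])
for t in np.arange(0,1.01,.1):
    q=lambda v,t:np.array([[np.cos(t),-np.sin(t)],[np.sin(t),np.cos(t)]])@np.array(v)
    print(round(t,2),"L",r(c+R@(H+q([-115,90],-t))),"R",r(c+R@(H+q([-115,-90],t))),"piv",r(c+R@(H+q([-183,11],-t))))
```

```text
knob [604.3  44.6 126. ] [600.9  40.  126. ]
lpost [652.2 190.9  92. ]  rpost [695.5 -96.3  92. ] [691.9 -96.3  92. ]
latchpost [503.2 185.3  92. ] [499.6 179.9  92. ]
solvent [761.1 303.6   0. ]
0.0 L [563.7 129.3] R [575.9 -50.2] piv [501.2  45.9]
0.1 L [572.4 141. ] R [586.2 -60.6] piv [502.   64.2]
0.2 L [582.3 151.7] R [597.5 -69.9] piv [504.5  82.4]
0.3 L [593.3 161.4] R [609.6 -78. ] piv [508.9 100.1]
0.4 L [605.1 169.9] R [622.5 -84.8] piv [515.1 117.4]
0.5 L [617.7 177.3] R [636.  -90.4] piv [522.9 134. ]
0.6 L [631.  183.3] R [650.  -94.5] piv [532.4 149.7]
0.7 L [644.9 187.9] R [664.3 -97.3] piv [543.3 164.4]
0.8 L [659.1 191.2] R [678.9 -98.5] piv [555.7 177.9]
0.9 L [673.6 193. ] R [693.5 -98.4] piv [569.4 190.1]
1.0 L [688.2 193.4] R [708.  -96.8] piv [584.2 200.8]
```

View pics/c24.png

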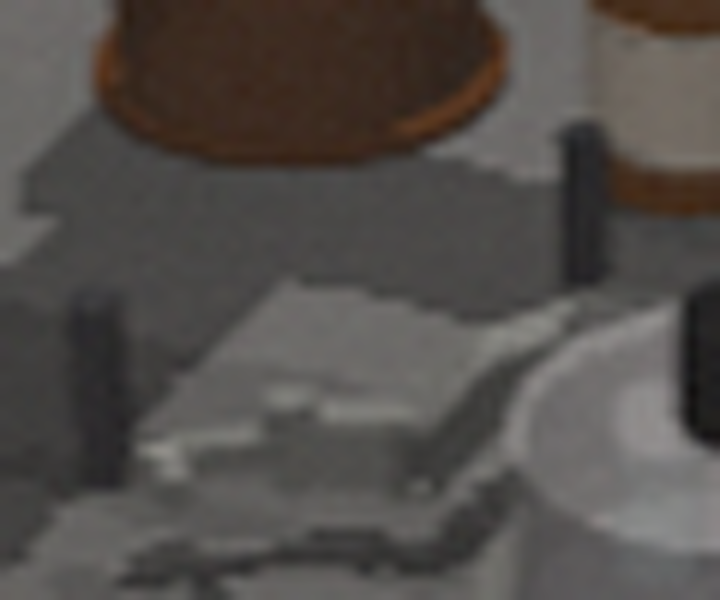

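The bell sits flat and centred. Next the left post: model and measurement agree at about (650,189), θ≈0.74. I turn the jaws along its arc and straddle it.

{"method": "drive_tool", "body": {
  "steps": [
    [0, 0, 0, 7.7, 0.05],
    [0, 0, 0, 7.7, 0.05],
    [0, 0, 0, 7.7, 0.05],
    [0, 0, 0, 7.7, 0.05],
    [0, 0, 0, 7.7, 0.05],
    [0, 0, 0, 7.7, 0.05],
    [0, 0, 0, 7.8, 0.05],
    [0.004, -0.0257, 0, 0, 0.05],
    [0.004, -0.0257, 0, 0, 0.05],
    [0, 0, 0.035, 0, 0.05],
    [0, 0, 0.035, 0, 0.05],
    [0, 0, 0, 0, 0.05],
    [0, 0, 0, 0, 0.05]
  ]
}}

```text
clock: 23.85
position: [650.1, 184.0, 122.0]
ee_rot: [0.891, -0.454, 0.0, 0.001]
contact_force: [0.7, -0.7, 0.8]
gripper_width: 50.2
```

Run:
```python
from h import *
from scipy.spatial.transform import Rotation as Q
st=arm.read_state();print(st["position"],st["clock"],st["gripper_width"]);print(Q.from_quat(st["ee_rot"]).as_matrix().round(3))
snap("18",("side",))
crop("pics/side18.png","pics/c25.png",250,90,350,190,7)
p=st["position"]
for z in(p[2],92): print(((proj("side",[p[0],p[1],z])-[250,90])+.5)*7-.5)
```

```text
[650.06871272 183.99769993 122.02123128] 23.85 50.221985231535776
[[ 0.587 -0.81  -0.   ]
 [-0.81  -0.587 -0.001]
 [ 0.001  0.001 -1.   ]]
[343.63293451 412.3156717 ]
[344.73863784 470.91230713]
```

View pics/c25.png

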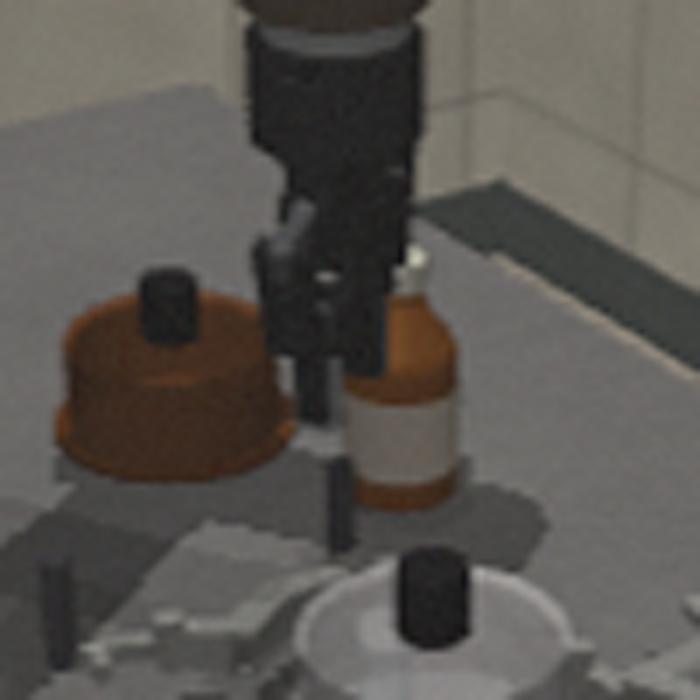

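{"method": "drive_tool", "body": {
  "steps": [
    [-0.003, -0.003, 0.02, 0, 0.05],
    [0, 0, 0.02, 0, 0.05],
    [0, 0, 0.016, 0, 0.05],
    [0, 0, 0, 0, 0.05],
    [0, 0, 0, 0, 0.0],
    [0, 0, 0, 0, 0.0],
    [0, 0, 0, 0, 0.0],
    [0, 0, 0, 0, 0.0],
    [0, 0, 0, 0, 0.0],
    [0, 0, 0, 0, 0.0]
  ]
}}

```text
clock: 24.9
position: [651.5, 189.8, 68.2]
ee_rot: [0.891, -0.454, 0.001, -0.001]
contact_force: [-1.5, -0.2, 5.8]
gripper_width: 11.9
```

Run:
```python
from h import *
st=arm.read_state();print(st["position"],st["clock"],st["gripper_width"],st["contact_force"])
p=st["position"][:2]
c=np.array([602.7,41.8]);a=np.radians(3.9);R=np.array([[np.cos(a),-np.sin(a)],[np.sin(a),np.cos(a)]]);H=np.array([82,0])
q=lambda v,t:np.array([[np.cos(t),-np.sin(t)],[np.sin(t),np.cos(t)]])@np.array(v)
L=lambda t:c+R@(H+q([-115,90],-t))
ts=np.arange(0,1,.005);t0=ts[np.argmin([np.hypot(*(L(t)-p)) for t in ts])];print(t0,L(t0))
tx=np.array([.587,-.81]);ty=np.array([-.81,-.587])
t=list(np.arange(t0,0,-.07))+[0,-.03];P=[L(x) for x in t]
for i in range(len(t)-1): d=P[i+1]-P[i];print(round(t[i+1],3),P[i+1].round(1),(d@tx).round(1),(d@ty).round(1))
```

```text
[651.50858138 189.75932379  68.16816309] 24.9 11.907553202476395 [-1.51091378 -0.16790721  5.84033732]
0.745 [651.24424406 189.56861119]
0.675 [641.4 186.9] -3.6 9.6
0.605 [631.7 183.5] -2.9 9.8
0.535 [622.3 179.5] -2.3 10.0
0.465 [613.2 174.8] -1.6 10.1
0.395 [604.5 169.5] -0.8 10.2
0.325 [596.2 163.6] -0.1 10.2
0.255 [588.2 157.2] 0.6 10.2
0.185 [580.8 150.2] 1.3 10.1
0.115 [573.9 142.7] 2.0 10.0
0.045 [567.5 134.7] 2.7 9.9
0 [563.7 129.3] 2.1 6.2
-0.03 [561.3 125.7] 1.6 4.1
```

{"method": "drive_tool", "body": {
  "steps": [
    [-0.0036, 0.0096, 0, 0, 0],
    [-0.0029, 0.0098, 0, 0, 0],
    [-0.0023, 0.01, 0, 0, 0],
    [-0.0016, 0.0101, 0, 0, 0],
    [-0.0008, 0.0102, 0, 0, 0],
    [-0.0001, 0.0102, 0, 0, 0],
    [0.0006, 0.0102, 0, 0, 0],
    [0.0013, 0.0101, 0, 0, 0],
    [0.002, 0.01, 0, 0, 0],
    [0.0027, 0.0099, 0, 0, 0],
    [0, 0, 0, 0, 0]
  ]
}}

```text
clock: 26.0
position: [565.4, 134.9, 68.0]
ee_rot: [0.891, -0.454, 0.0, -0.001]
contact_force: [-4.8, 4.8, 11.5]
gripper_width: 11.8
```

{"method": "drive_tool", "body": {
  "steps": [
    [0.001, 0.003, 0, 0, 0],
    [0.001, 0.003, 0, 0, 0],
    [0.001, 0.003, 0, 0, 0],
    [0.0005, 0.0015, 0, 0, 0],
    [0, 0, 0, 0, 0],
    [0, 0, 0, 0, 0]
  ]
}}

```text
clock: 26.6
position: [561.1, 128.4, 68.0]
ee_rot: [0.892, -0.453, 0.001, -0.003]
contact_force: [-3.6, 8.6, 9.1]
gripper_width: 12.0
```

{"method": "drive_tool", "body": {
  "steps": [
    [0.0005, 0.002, 0, 0, 0],
    [0.0005, 0.002, 0, 0, 0],
    [0, 0, 0, 0, 0],
    [0, 0, 0, 0, 0]
  ]
}}

```text
clock: 27.0
position: [561.1, 128.3, 68.1]
ee_rot: [0.892, -0.452, 0.003, -0.007]
contact_force: [1.3, 16.4, 3.4]
gripper_width: 12.1
```

Run:
```python
from h import *
st=arm.read_state();print(st["position"],st["clock"],st["gripper_width"],st["contact_force"])
snap("19")
crop("pics/side19.png","pics/c26.png",220,100,380,240,5)
crop("pics/top19.png","pics/c26t.png",240,130,380,250,5)
```

```text
[561.09786993 128.3368165   68.10663841] 27.0 12.130802006235191 [ 1.31082602 16.35615384  3.36039124]
```

View pics/c26.png

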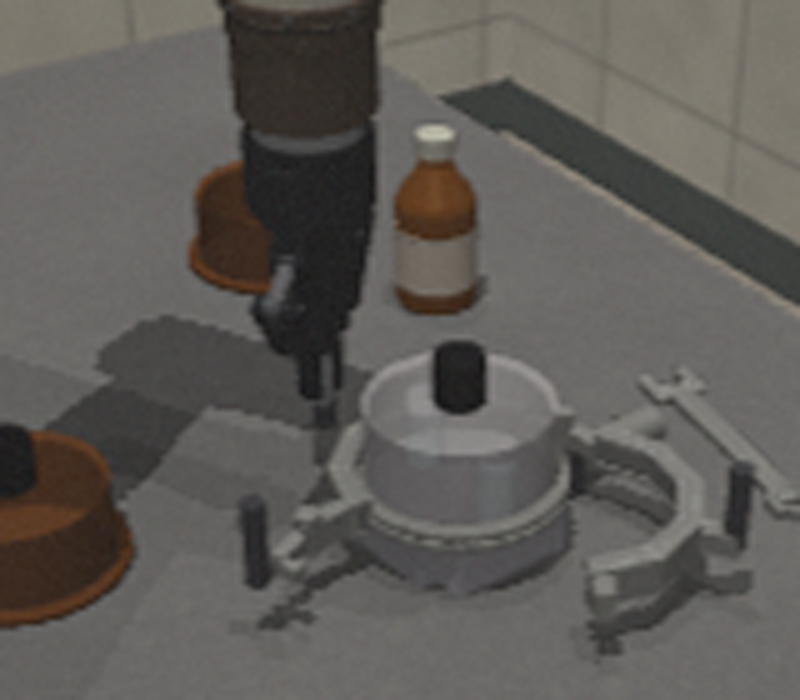

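View pics/c26t.png

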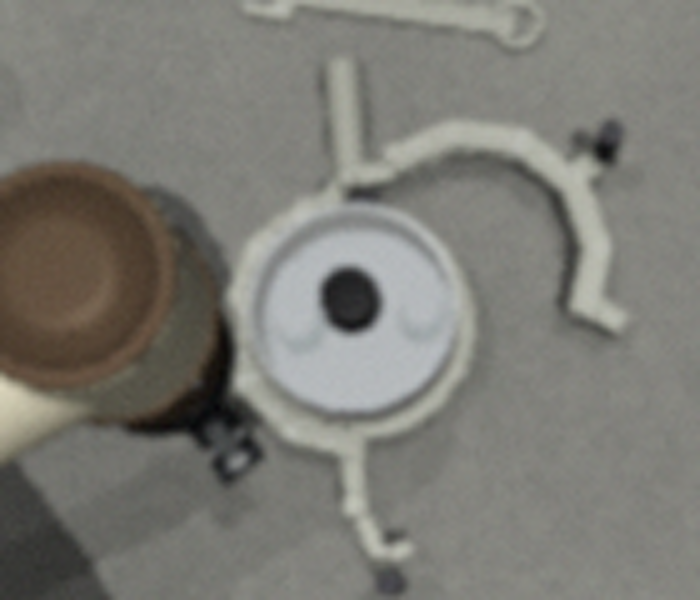

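Left jaw is against its stop: position unchanged while the force rises. Release and go to the right post.

{"method": "drive_tool", "body": {
  "steps": [
    [0, -0.003, 0, 0, 0.04],
    [0, 0, 0, 0, 0.04],
    [0, 0, 0, 0, 0.04],
    [0, 0, -0.04, 0, 0.04],
    [0, 0, -0.04, 0, 0.04],
    [0, 0, -0.03, 0, 0.04],
    [0.0375, 0.0038, 0, 0, 0.04],
    [0.0375, 0.0038, 0, 0, 0.04],
    [0.0375, 0.0038, 0, 0, 0.04],
    [0.037, 0.0038, 0, 0, 0.04],
    [0.037, 0.0038, 0, 0, 0.04],
    [0.037, 0.0038, 0, 0, 0.05],
    [0.037, 0.0038, 0, 0, 0.05],
    [0, 0, 0, 8.4, 0.05],
    [0, 0, 0, 8.4, 0.05],
    [0, 0, 0, 8.4, 0.05],
    [0, 0, 0, 8.4, 0.05],
    [0, 0, 0, 8.4, 0.05],
    [0, 0, 0, 8.4, 0.05],
    [0, 0, 0, 8.4, 0.05]
  ]
}}

```text
clock: 29.1
position: [690.2, -103.1, 174.7]
ee_rot: [-0.55, 0.835, 0.001, -0.001]
contact_force: [0.8, -0.2, 0.7]
gripper_width: 49.8
```

Run:
```python
from h import *
from scipy.spatial.transform import Rotation as Q
snap("20")
st=arm.read_state();print(st["position"],st["clock"],st["gripper_width"]);print(Q.from_quat(st["ee_rot"]).as_matrix().round(3))
crop("pics/side20.png","pics/c27.png",270,80,400,240,5)
p=st["position"]
for z in(p[2],92): print(((proj("side",[p[0],p[1],z])-[270,80])+.5)*5-.5)
print(((proj("side",[692.5,-98.4,92])-[270,80])+.5)*5-.5)
```

```text
[ 690.34192844 -103.06705951  174.86316717] 29.2 50.040489633984244
[[-0.389 -0.921 -0.002]
 [-0.921  0.389  0.   ]
 [ 0.001  0.002 -1.   ]]
[503.5686765  446.97870664]
[490.01736776 576.63325731]
[487.38246144 571.43208672]
```

View pics/c27.png

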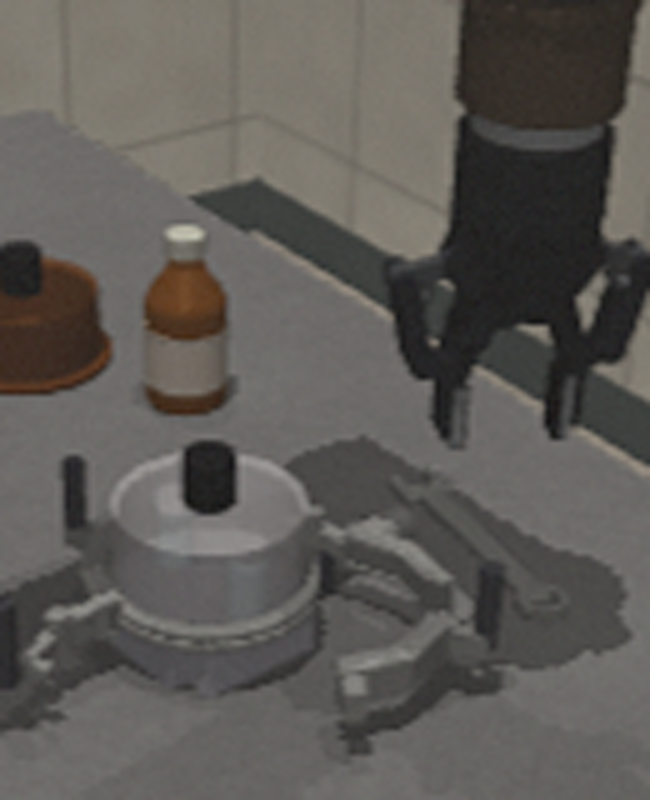

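{"method": "drive_tool", "body": {
  "steps": [
    [-0.007, -0.002, 0.03, 0, 0.05],
    [0, 0, 0.03, 0, 0.05],
    [0, 0, 0.03, 0, 0.05],
    [0, 0, 0.018, 0, 0.05],
    [0, 0, 0, 0, 0.05],
    [0, 0, 0, 0, 0.05],
    [0, 0, 0, 0, 0.0],
    [0, 0, 0, 0, 0.0],
    [0, 0, 0, 0, 0.0],
    [0, 0, 0, 0, 0.0],
    [0, 0, 0, 0, 0.0]
  ]
}}

```text
clock: 30.3
position: [696.8, -96.9, 69.6]
ee_rot: [-0.554, 0.833, -0.001, 0.001]
contact_force: [-0.6, -0.7, 7.0]
gripper_width: 11.7
```

Run:
```python
from h import *
st=arm.read_state();print(st["position"],st["clock"],st["gripper_width"],st["contact_force"])
p=st["position"][:2]
c=np.array([602.7,41.8]);a=np.radians(3.9);R=np.array([[np.cos(a),-np.sin(a)],[np.sin(a),np.cos(a)]]);H=np.array([82,0])
q=lambda v,t:np.array([[np.cos(t),-np.sin(t)],[np.sin(t),np.cos(t)]])@np.array(v)
L=lambda t:c+R@(H+q([-115,-90],t))
ts=np.arange(0,1.2,.005);t0=ts[np.argmin([np.hypot(*(L(t)-p)) for t in ts])];print(t0,L(t0))
tx=np.array([-.389,-.921]);ty=np.array([-.921,.389])
t=list(np.linspace(t0,.05,14))+[0,-.03];P=[L(x) for x in t]
for i in range(len(t)-1): d=P[i+1]-P[i];print(round(t[i+1],3),P[i+1].round(1),(d@tx).round(1),(d@ty).round(1))
```

```text
[696.84665492 -96.86569052  69.55309731] 30.3 11.677024574316727 [-0.59079695 -0.66228359  7.01105151]
0.925 [697.0995049 -98.1098836]
0.858 [687.3 -98.6] 4.3 8.8
0.79 [677.5 -98.5] 3.7 9.1
0.723 [667.7 -97.7] 3.1 9.3
0.656 [657.9 -96.2] 2.4 9.5
0.588 [648.4 -94.1] 1.8 9.7
0.521 [638.9 -91.4] 1.1 9.8
0.454 [629.7 -88. ] 0.5 9.8
0.387 [620.7 -84. ] -0.2 9.8
0.319 [612.  -79.4] -0.8 9.8
0.252 [603.7 -74.2] -1.5 9.7
0.185 [595.7 -68.5] -2.2 9.6
0.117 [588.1 -62.3] -2.8 9.4
0.05 [580.9 -55.5] -3.4 9.2
0 [575.9 -50.2] -2.9 6.7
-0.03 [573.  -46.9] -1.9 3.9
```

{"method": "drive_tool", "body": {
  "steps": [
    [0.0043, 0.0088, 0, 0, 0],
    [0.0037, 0.0091, 0, 0, 0],
    [0.0031, 0.0093, 0, 0, 0],
    [0.0024, 0.0095, 0, 0, 0],
    [0.0018, 0.0097, 0, 0, 0],
    [0.0011, 0.0098, 0, 0, 0],
    [0.0005, 0.0098, 0, 0, 0],
    [-0.0002, 0.0098, 0, 0, 0],
    [-0.0008, 0.0098, 0, 0, 0],
    [-0.0015, 0.0097, 0, 0, 0],
    [-0.0022, 0.0096, 0, 0, 0],
    [-0.0028, 0.0094, 0, 0, 0],
    [-0.0034, 0.0092, 0, 0, 0],
    [0, 0, 0, 0, 0]
  ]
}}

```text
clock: 31.7
position: [575.9, -56.6, 69.3]
ee_rot: [-0.553, 0.833, 0.0, -0.003]
contact_force: [-5.6, -7.6, 12.4]
gripper_width: 11.8
```

{"method": "drive_tool", "body": {
  "steps": [
    [-0.001, 0.003, 0, 0, 0],
    [-0.001, 0.003, 0, 0, 0],
    [-0.001, 0.003, 0, 0, 0],
    [-0.0005, 0.002, 0, 0, 0],
    [0, 0, 0, 0, 0],
    [0, 0, 0, 0, 0]
  ]
}}

```text
clock: 32.3
position: [574.1, -54.9, 69.5]
ee_rot: [-0.554, 0.833, -0.006, -0.0]
contact_force: [12.4, -33.8, -0.8]
gripper_width: 11.7
```

{"method": "drive_tool", "body": {
  "steps": [
    [0, -0.003, 0, 0, 0.04],
    [0, 0, 0, 0, 0.04],
    [0, 0, 0, 0, 0.04],
    [0, 0, -0.04, 0, 0.04],
    [0, 0, -0.04, 0, 0.04],
    [0, 0, -0.03, 0, 0.04],
    [0.03, 0, 0, 0, 0.04],
    [0.03, 0, 0, 0, 0.04],
    [0.03, 0, 0, 0, 0.04],
    [0, 0, 0, 0, 0.04]
  ]
}}

```text
clock: 33.3
position: [536.7, -132.1, 177.4]
ee_rot: [-0.552, 0.834, 0.001, -0.001]
contact_force: [0.1, 0.4, 0.0]
gripper_width: 40.2
```

Run:
```python
from h import *
snap("21")
st=arm.read_state();print(st["position"],st["clock"],st["joints"])
crop("pics/side21.png","pics/c28.png",240,120,370,240,6)
crop("pics/top21.png","pics/c28t.png",260,140,370,255,5.2)
```

```text
[ 538.38117412 -130.54987821  177.58868821] 33.4 [ 5.44545809e-02  3.10711292e-01 -2.46582435e-01 -5.56992403e-04
 -1.01404951e+00 -4.52419372e-01]
```

View pics/c28.png

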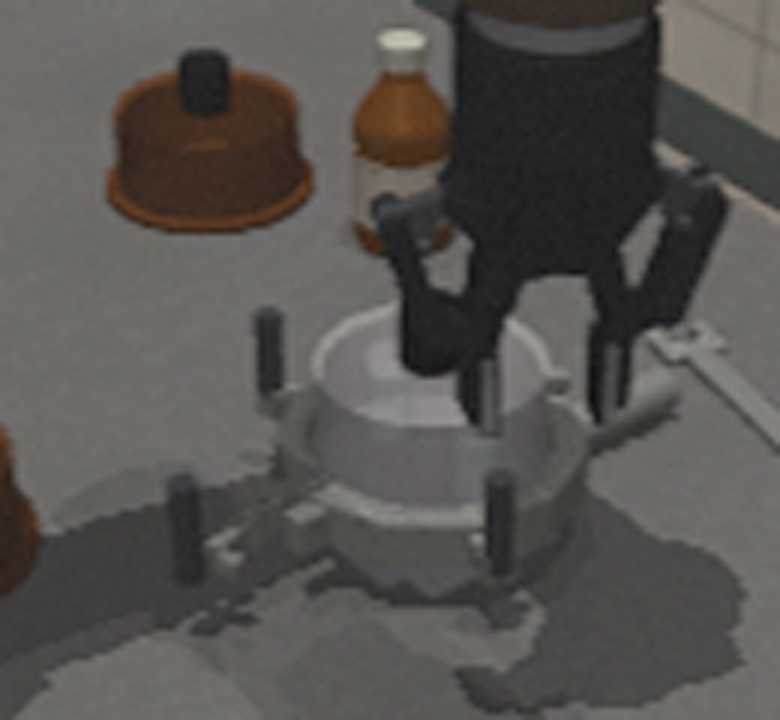

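View pics/c28t.png

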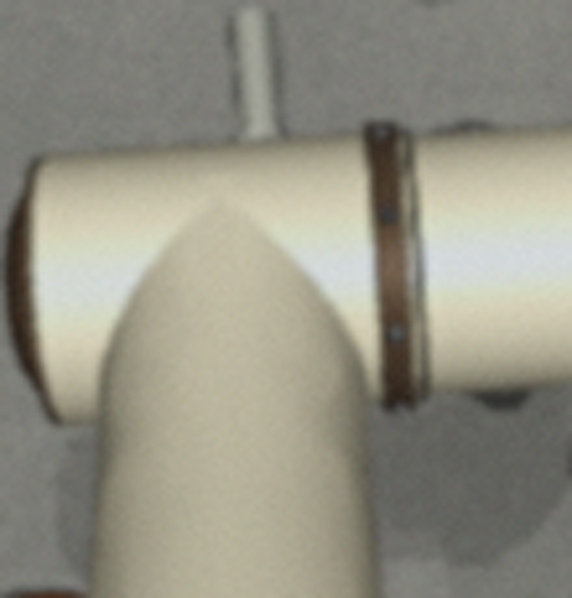

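Run:
```python
from h import *
f=lambda x,y:((x+.5)/6-.5+240,(y+.5)/6-.5+120)
S=lambda x,y,z:atz("side",*f(x,y),z).round(1)
l,r,k=S(268,313,92),S(499,475,92),S(182,480,92)
print(l,r,k,np.hypot(*(l-r)[:2]))
c=np.array([602.7,41.8]);a=np.radians(3.9);R=np.array([[np.cos(a),-np.sin(a)],[np.sin(a),np.cos(a)]])
piv=c+R@[-101,11];print("piv",piv,"r",np.hypot(*(k[:2]-piv)))
for v in([-33,90],[-33,-90],[-101,-37]):
    w=c+R@v;print(w,(proj("side",[*w,92])-[240,120]+.5)*6-.5)
v=R.T@(k[:2]-piv);print("latch angle",np.arctan2(-v[0],-v[1]))
q=lambda v,t:np.array([[np.cos(t),-np.sin(t)],[np.sin(t),np.cos(t)]])@np.array(v)
for t in np.arange(1.3,-.05,-.1): print(round(t,2),(piv+R@q([0,-48],-t)).round(1))
```

```text
[563.9 130.8  92. ] [577.3 -48.5  92. ] [457.5  28.1  92. ] 179.80002780867417
piv [501.18571964  45.90498271] r 47.17477620289405
[563.65504264 129.3470805 ] [269.07901969 314.36229906]
[575.89779496 -50.23608969] [498.69096961 477.8387909 ]
[504.45045359  -1.98386267] [306.88354006 478.08045253]
latch angle 1.2518491293949625
1.3 [455.9  29.9]
1.2 [457.7  25.5]
1.1 [460.   21.3]
1.0 [462.7  17.3]
0.9 [465.7  13.6]
0.8 [469.1  10.2]
0.7 [472.8   7.2]
0.6 [476.8   4.5]
0.5 [481.1   2.3]
0.4 [485.5   0.5]
0.3 [490.2  -0.8]
0.2 [494.9  -1.7]
0.1 [499.7  -2.1]
-0.0 [504.5  -2. ]
```

Both posts sit within 1.5 mm of their shut positions and 179.8 mm apart, against 180 nominal, so the jaws are shut. The latch post is at (457.5,28), angle 1.25.

{"method": "drive_tool", "body": {
  "steps": [
    [0, 0, 0, 8, 0.05],
    [-0.019, 0.0302, 0, 0, 0.05],
    [-0.019, 0.0302, 0, 0, 0.05],
    [-0.019, 0.0302, 0, 0, 0.05],
    [-0.019, 0.0302, 0, 0, 0.05],
    [-0.0185, 0.0302, 0, 0, 0.05],
    [0, 0, 0.03, 0, 0.05],
    [0, 0, 0.03, 0, 0.05],
    [0, 0, 0, 0, 0.05],
    [0, 0, 0, 0, 0.05],
    [0, 0, 0, 0, 0.05]
  ]
}}

```text
clock: 34.5
position: [458.9, 28.2, 119.1]
ee_rot: [-0.494, 0.869, -0.0, 0.001]
contact_force: [0.7, 0.2, -0.2]
gripper_width: 50.4
```

Run:
```python
from h import *
from scipy.spatial.transform import Rotation as Q
snap("22",("side",))
st=arm.read_state();print(st["position"],st["clock"]);print(Q.from_quat(st["ee_rot"]).as_matrix().round(3))
crop("pics/side22.png","pics/c29.png",220,120,350,240,6)
p=st["position"]
for z in(p[2],92): print(((proj("side",[p[0],p[1],z])-[220,120])+.5)*6-.5)
```

```text
[458.81503085  27.99293367 119.20199277] 34.55
[[-0.512 -0.859  0.003]
 [-0.859  0.512  0.001]
 [-0.002 -0.002 -1.   ]]
[301.14341733 428.79884357]
[304.78350562 479.13292649]
```

View pics/c29.png

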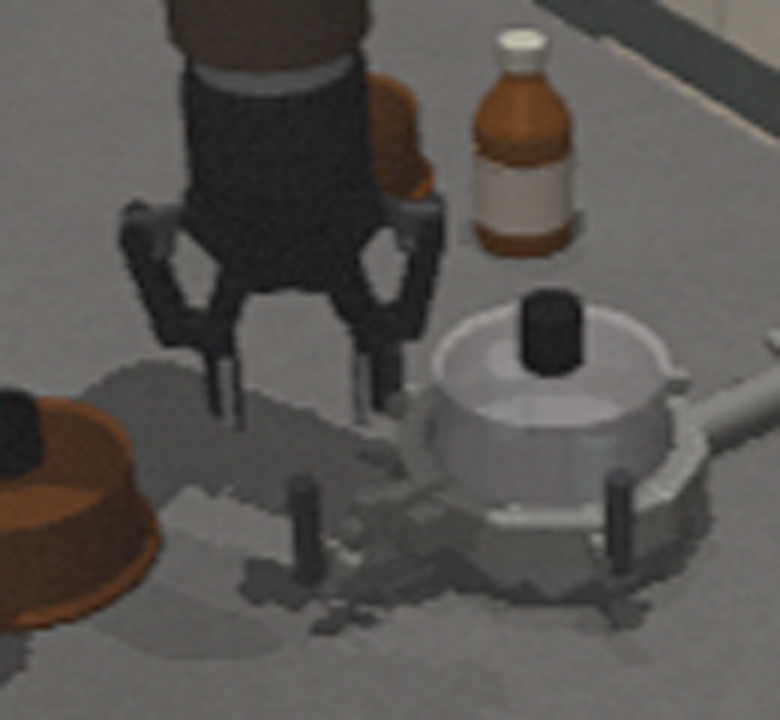

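{"method": "drive_tool", "body": {
  "steps": [
    [0, 0, 0.025, 0, 0.05],
    [0, 0, 0.025, 0, 0.05],
    [0, 0, 0, 0, 0.05],
    [0, 0, 0, 0, 0.05],
    [0, 0, 0, 0, 0.0],
    [0, 0, 0, 0, 0.0],
    [0, 0, 0, 0, 0.0],
    [0, 0, 0, 0, 0.0],
    [0, 0, 0, 0, 0.0]
  ]
}}

```text
clock: 35.45
position: [458.4, 27.7, 69.0]
ee_rot: [-0.494, 0.869, -0.0, 0.001]
contact_force: [-1.4, -0.1, 6.2]
gripper_width: 11.4
```

Run:
```python
from h import *
st=arm.read_state();print(st["position"],st["clock"],st["gripper_width"],st["contact_force"])
p=st["position"][:2]
c=np.array([603,42.3]);a=np.radians(3.9);R=np.array([[np.cos(a),-np.sin(a)],[np.sin(a),np.cos(a)]]);piv=c+R@[-101,11]
q=lambda v,t:np.array([[np.cos(t),-np.sin(t)],[np.sin(t),np.cos(t)]])@np.array(v)
L=lambda t:piv+R@q([0,-48],-t)
ts=np.arange(0,1.7,.005);t0=ts[np.argmin([np.hypot(*(L(t)-p)) for t in ts])];print(t0,L(t0))
tx=np.array([-.512,-.859]);ty=np.array([-.859,.512])
t=list(np.linspace(t0,.1,11))+[0,-.06];P=[L(x) for x in t]
for i in range(len(t)-1): d=P[i+1]-P[i];print(round(t[i+1],3),P[i+1].round(1),(d@tx).round(1),(d@ty).round(1))
```

```text
[458.42098918  27.71387799  69.02775188] 35.45 11.436266701799145 [-1.39434339 -0.12492651  6.18565102]
1.23 [457.44221638  27.32174868]
1.117 [459.9  22.5] 2.9 -4.6
1.004 [462.8  17.9] 2.4 -4.9
0.891 [466.3  13.8] 1.8 -5.1
0.778 [470.2  10. ] 1.2 -5.3
0.665 [474.5   6.7] 0.6 -5.4
0.552 [479.2   3.9] 0.0 -5.4
0.439 [484.1   1.7] -0.6 -5.4
0.326 [489.2  -0. ] -1.2 -5.3
0.213 [494.6  -1.1] -1.8 -5.1
0.1 [500.   -1.6] -2.4 -4.9
0 [504.8  -1.5] -2.5 -4.1
-0.06 [507.6  -1.2] -1.7 -2.3
```

{"method": "drive_tool", "body": {
  "steps": [
    [0.0029, -0.0046, 0, 0, 0],
    [0.0024, -0.0049, 0, 0, 0],
    [0.0018, -0.0051, 0, 0, 0],
    [0.0012, -0.0053, 0, 0, 0],
    [0.0006, -0.0054, 0, 0, 0],
    [0, -0.0054, 0, 0, 0],
    [-0.0006, -0.0054, 0, 0, 0],
    [-0.0012, -0.0053, 0, 0, 0],
    [-0.0018, -0.0051, 0, 0, 0],
    [-0.0024, -0.0049, 0, 0, 0],
    [-0.0025, -0.0041, 0, 0, 0],
    [0, 0, 0, 0, 0],
    [0, 0, 0, 0, 0]
  ]
}}

```text
clock: 36.75
position: [500.6, -3.2, 68.7]
ee_rot: [-0.494, 0.87, 0.001, -0.005]
contact_force: [-10.3, -4.1, 16.4]
gripper_width: 11.6
```

{"method": "drive_tool", "body": {
  "steps": [
    [-0.001, -0.0015, 0, 0, 0],
    [-0.001, -0.0015, 0, 0, 0],
    [-0.0005, -0.0015, 0, 0, 0],
    [0, 0, 0, 0, 0],
    [0, 0, 0, 0, 0]
  ]
}}

```text
clock: 37.25
position: [501.2, -4.9, 68.5]
ee_rot: [-0.493, 0.87, 0.002, -0.01]
contact_force: [-18.9, -5.1, 24.0]
gripper_width: 11.9
```

{"method": "drive_tool", "body": {
  "steps": [
    [-0.001, -0.0017, 0, 0, 0],
    [-0.001, -0.0017, 0, 0, 0],
    [0, 0, 0, 0, 0],
    [0, 0, 0, 0, 0]
  ]
}}

```text
clock: 37.65
position: [501.7, -6.1, 68.4]
ee_rot: [-0.493, 0.87, 0.003, -0.014]
contact_force: [-25.8, -5.7, 30.9]
gripper_width: 11.5
```

{"method": "drive_tool", "body": {
  "steps": [
    [0.001, 0.002, 0, 0, 0.03],
    [0, 0.001, 0, 0, 0.04],
    [0, 0, 0, 0, 0.04],
    [0, 0, -0.04, 0, 0.04],
    [0, 0, -0.04, 0, 0.04],
    [0, 0, -0.03, 0, 0.04],
    [0.02, 0.035, 0, 0, 0.03],
    [0.02, 0.035, 0, 0, 0.02],
    [0.02, 0.035, 0, 0, 0.01],
    [0, 0, 0, 0, 0.0],
    [0, 0, 0, 0, 0.0]
  ]
}}

```text
clock: 38.75
position: [390.5, 1.9, 178.4]
ee_rot: [-0.494, 0.869, -0.0, 0.001]
contact_force: [0.9, 0.8, 0.8]
gripper_width: -0.1
```

Run:
```python
from h import *
snap("23")
st=arm.read_state();print(st["position"],st["clock"],st["contact_force"])
crop("pics/side23.png","pics/c30.png",240,120,370,240,6)
crop("pics/top23.png","pics/c30t.png",255,140,375,260,5)
for v in([563.655,129.35],[575.9,-50.2],[504.45,-2]): print((proj("side",[*v,92])-[240,120]+.5)*6-.5,(proj("top",[*v,92])-[255,140]+.5)*5-.5)
```

```text
[391.55482844   2.01697658 178.21418548] 38.85 [-0.19157502 -0.02079532 -0.65398077]
[269.07592469 314.35981332] [114.01432424 330.87289108]
[498.64818246 477.79898779] [450.9754844  301.69754154]
[306.90165075 478.09791542] [362.5176612  437.76030805]
```

View pics/c30.png

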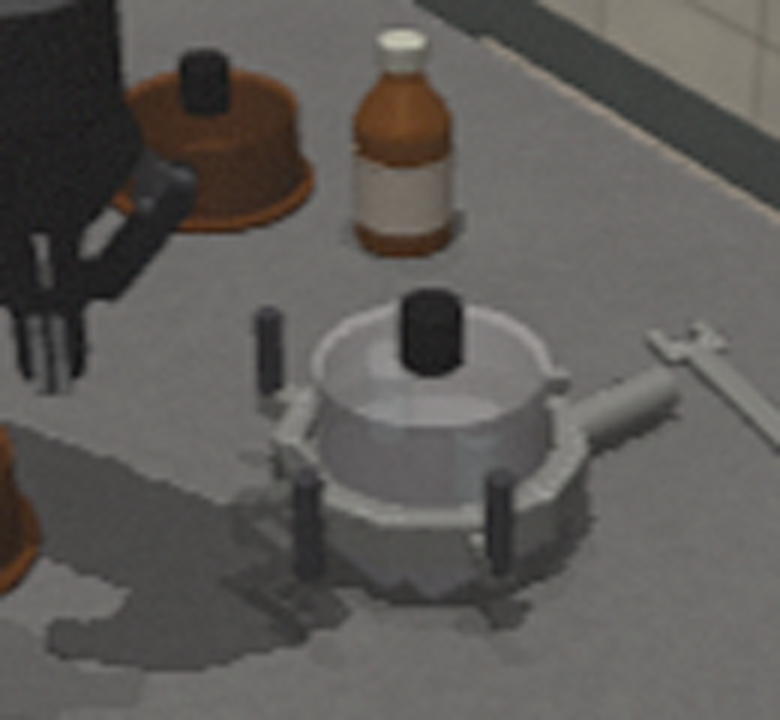

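View pics/c30t.png

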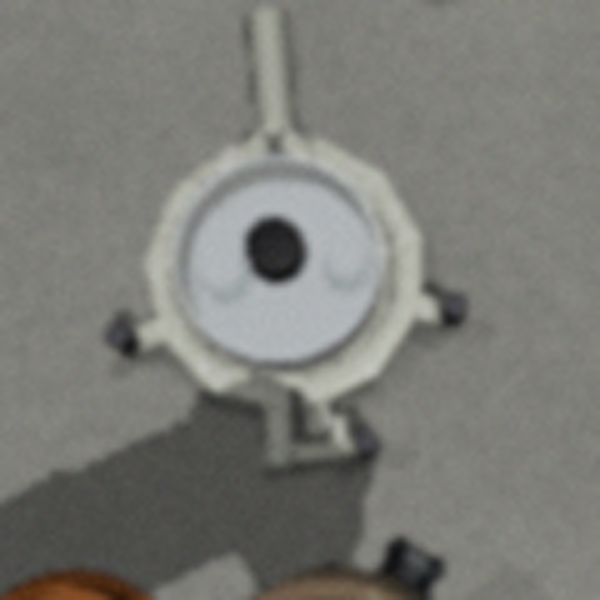

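View pics/top23.png

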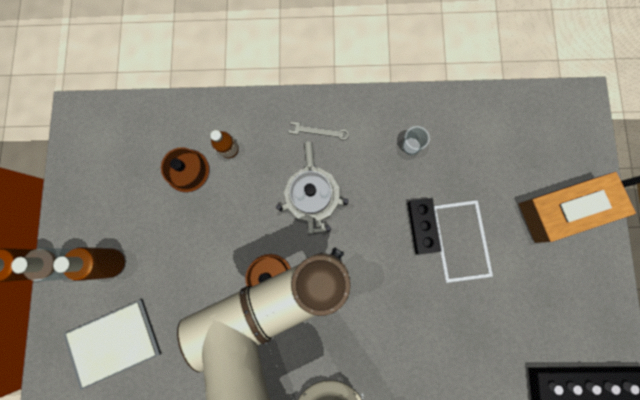

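The latch post is at (306,478), against (307,478) expected when shut, so the latch is across. The rack has been knocked and now sits at about (424,225) in the top view. Measuring rack and tape.

Run:
```python
from h import *
crop("pics/top23.png","pics/c31.png",395,185,505,290,6)
im=cv2.imread("pics/top23.png").astype(int);g=im.max(2)
m=np.zeros((400,640),np.uint8);m[180:275,395:450]=(g[180:275,395:450]<70)
n,l,s,c=cv2.connectedComponentsWithStats(m);i=1+np.argmax(s[1:,4]);print(s[i])
ys,xs=np.where(l==i);cn=cv2.convexHull(np.stack([xs,ys],1).astype(np.float32))
# tape
t=np.zeros_like(m);t[190:290,428:500]=(im.min(2)[190:290,428:500]>150);ys,xs=np.where(t)
r=cv2.minAreaRect(np.stack([xs,ys],1).astype(np.float32));b=cv2.boxPoints(r)
W=np.array([atz("top",*q,0) for q in b]);print("tape",W.round(0),W.mean(0).round(1))
P=[atz("top",x,y,0) for x,y in zip(xs,ys)]
rr=cv2.minAreaRect(np.array(P)[:,:2].astype(np.float32));print(rr)
```

```text
[ 407  198   33   57 1402]
tape [[ 569. -305.    0.]
 [ 589. -442.    0.]
 [ 367. -460.    0.]
 [ 347. -327.    0.]] [ 467.7 -383.5    0. ]
((467.7068176269531, -381.9354248046875), (219.91766357421875, 134.07571411132812), 6.511229038238525)
```

View pics/c31.png

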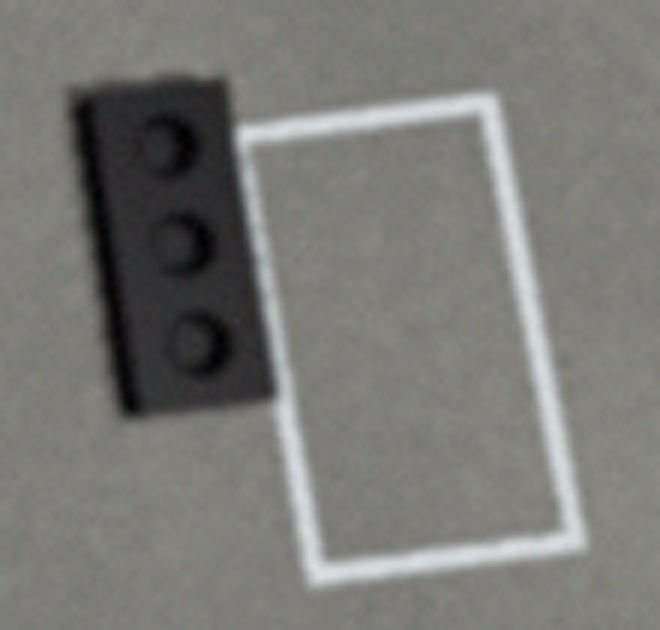

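```bash
cat > rk.py <<'E'
from h import *
tc=np.array([467.7,-382.]);ta=np.radians(6.5)
def rack(holes,x0,y0,s,name="top"):
    W=np.array([atz(name,(x+.5)/s-.5+x0,(y+.5)/s-.5+y0,40) for x,y in holes])[:,:2]
    d=W[0]-W[-1];c=W.mean(0);a=np.arctan2(d[1],d[0])
    R=np.array([[np.cos(ta),np.sin(ta)],[-np.sin(ta),np.cos(ta)]])
    print("holes",W.round(1),"centre",c.round(1),"yaw",np.degrees(a).round(1),"len",np.hypot(*d).round(1),"in tape",(R@(c-tc)).round(1))
    return c,a
E
python3 - <<'E'
from rk import *
c,a=rack([(168,147),(184,245),(202,346)],395,185,6)
# rack top-face corners
for q in [(88,95),(222,80),(277,396),(138,410)]: print(atz("top",(q[0]+.5)/6-.5+395,(q[1]+.5)/6-.5+185,40).round(1))
n=np.array([-np.sin(a),np.cos(a)])
s=c+58*n;print("start",s)
st=arm.read_state()
from scipy.spatial.transform import Rotation as Q
M=Q.from_quat(st["ee_rot"]).as_matrix();print(st["position"],np.degrees(np.arctan2(M[1,0],M[0,0])),st["joints"])
E
```

```text
holes [[ 554.1 -266.8]
 [ 508.7 -271.5]
 [ 462.5 -276.9]] centre [ 508.4 -271.7] yaw 6.3 len 92.1 in tape [ 53.  104.9]
[ 579.1 -231.3   40. ]
[ 584.9 -293.5   40. ]
[ 439.5 -309.3   40. ]
[ 434.2 -246.4   40. ]
start [ 502.07646178 -214.09257441]
[391.55482844   2.01697658 178.21418548] -120.7945548633181 [ 4.25788578e-01  2.96483204e-02 -6.02951795e-01  3.77661512e-04
 -9.36627561e-01 -9.63479119e-01]
```

{"method": "drive_tool", "body": {
  "steps": [
    [0, 0, 0, -7.4, 0.04],
    [0, 0, 0, -7.4, 0.06],
    [0, 0, 0, -7.4, 0.08],
    [0, 0, 0, -7.5, 0.08],
    [0, 0, 0, -7.5, 0.08],
    [0.0375, -0.0143, 0, 0, 0.08],
    [0.0375, -0.0143, 0, 0, 0.08],
    [0.0375, -0.0143, 0, 0, 0.08],
    [0.0375, -0.0143, 0, 0, 0.08],
    [0.0375, -0.0143, 0, 0, 0.08],
    [0.0375, -0.0143, 0, 0, 0.08],
    [0, 0, 0.04, 0, 0.08],
    [0, 0, 0.04, 0, 0.08],
    [0, 0, 0.03, 0, 0.08],
    [0, 0, 0.02, 0, 0.08],
    [0, 0, 0, 0, 0.08],
    [0, 0, 0, 0, 0.08]
  ]
}}

```text
clock: 40.55
position: [501.5, -213.1, 47.4]
ee_rot: [0.745, -0.667, -0.0, 0.0]
contact_force: [0.6, 0.3, -0.4]
gripper_width: 79.8
```

Run:
```python
from h import *
snap("24")
st=arm.read_state();print(st["position"],st["clock"],st["contact_force"],st["ee_rot"])
crop("pics/side24.png","pics/c32.png",260,150,440,330,4)
```

```text
[ 502.04343985 -212.95568712   48.8931496 ] 40.65 [-0.2680537   0.18942726  0.46705726] [ 7.45461552e-01 -6.66547290e-01  1.17681624e-03 -6.32803517e-04]
```

View pics/c32.png

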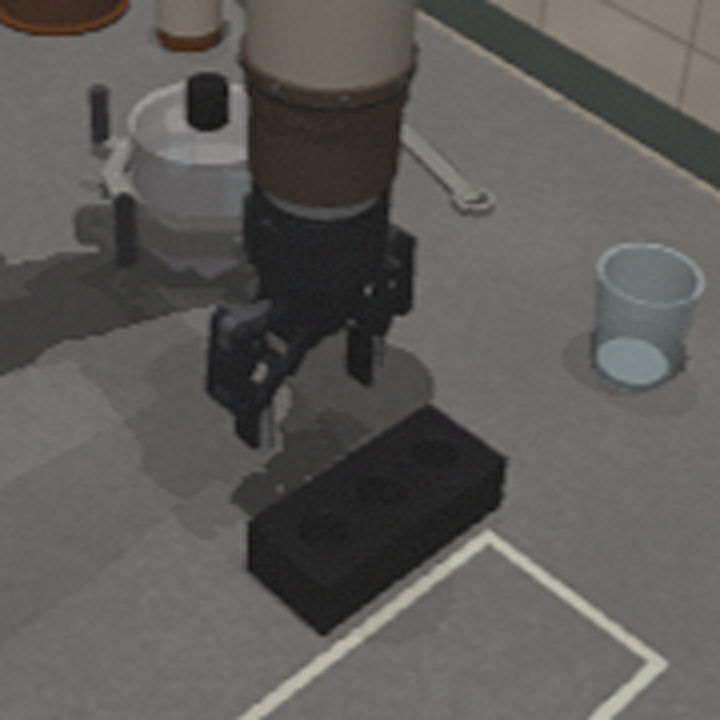

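{"method": "drive_tool", "body": {
  "steps": [
    [0, 0, 0.02, 0, 0.08],
    [0, 0, 0.016, 0, 0.08],
    [0, 0, 0, 0, 0.08],
    [0.008, 0, 0, 0, 0.08],
    [0.006, 0, 0, 0, 0.08],
    [0.006, 0, 0, 0, 0.08],
    [0.008, 0, 0, 0, 0.08],
    [0.01, 0, 0, 0, 0.08],
    [0.01, 0, 0, 0, 0.08],
    [0.01, 0, 0, 0, 0.08],
    [0.01, 0, 0, 0, 0.08],
    [0.01, 0, 0, 0, 0.08],
    [0.01, 0, 0, 0, 0.08],
    [0.01, 0, 0, 0, 0.08],
    [0.006, 0, 0, 0, 0.08],
    [0.004, 0, 0, 0, 0.08],
    [0, 0, 0, 0, 0.08],
    [0, 0, 0, 0, 0.08]
  ]
}}

```text
clock: 42.45
position: [512.4, -320.1, 11.7]
ee_rot: [0.745, -0.667, 0.0, 0.0]
contact_force: [0.9, -0.0, 0.9]
gripper_width: 80.2
```

Run:
```python
from h import *
snap("25")
st=arm.read_state();print(st["position"],st["clock"],st["contact_force"])
crop("pics/side25.png","pics/c33.png",260,180,440,360,4)
crop("pics/top25.png","pics/c33t.png",395,185,505,290,6)
```

```text
[ 512.46315248 -319.84439753   11.75653827] 42.55 [ 0.24770051 -0.69753351  0.46754677]
```

View pics/c33.png

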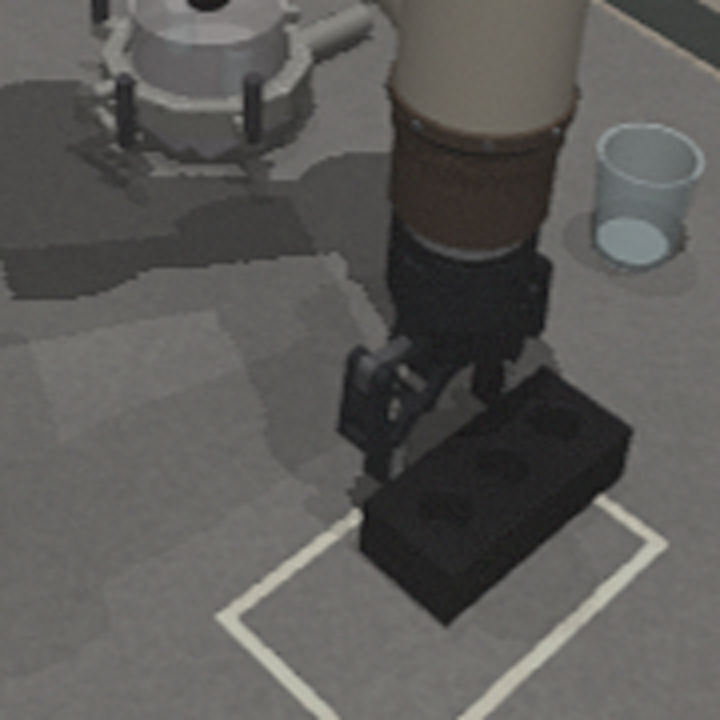

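View pics/c33t.png

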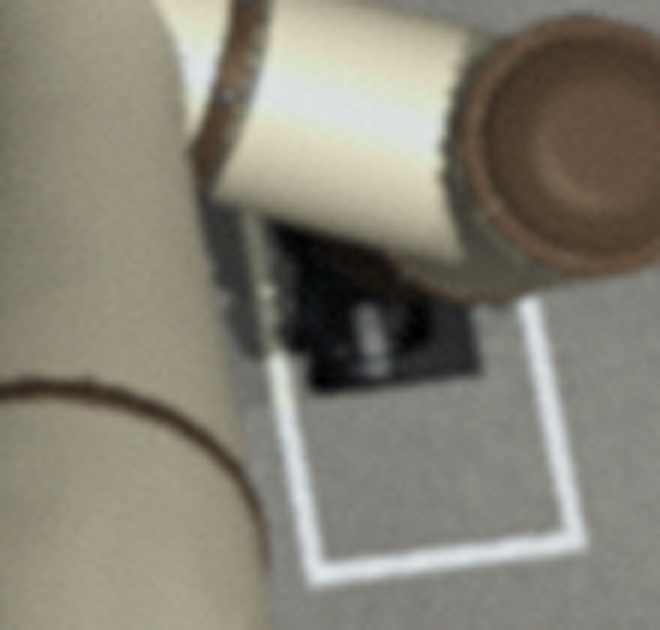

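Run:
```python
from rk import *
rack([(557,421),(502,465),(443,508)],260,180,4,"side")
rack([(438,453),(380,491),(323,528)],260,150,4,"side")  # frame 24, known 508.4,-271.7
for q in[(218,615),(666,543)]: print(atz("side",(q[0]+.5)/4-.5+260,(q[1]+.5)/4-.5+180,0))
```

```text
holes [[ 566.8 -356.6]
 [ 519.6 -362.1]
 [ 473.9 -365.6]] centre [ 520.1 -361.5] yaw 5.5 len 93.3 in tape [54.4 14.5]
holes [[ 557.7 -266.6]
 [ 509.5 -270.8]
 [ 464.9 -274.5]] centre [ 510.7 -270.7] yaw 4.9 len 93.2 in tape [ 55.3 105.7]
[ 356.2570304  -328.26520682    0.        ]
[ 5.83391994e+02 -4.30765887e+02  1.13686838e-13]
```

{"method": "drive_tool", "body": {
  "steps": [
    [0.004, 0, 0, 0, 0.08],
    [0.004, 0, 0, 0, 0.08],
    [0.004, 0, 0, 0, 0.08],
    [0.001, 0, 0, 0, 0.08],
    [0, 0, 0, 0, 0.08],
    [-0.015, 0, 0, 0, 0.08],
    [-0.03, 0, 0, 0, 0.08],
    [0, 0, -0.04, 0, 0.06],
    [0, 0, -0.04, 0, 0.04],
    [0, 0, -0.03, 0, 0.04],
    [0, 0, -0.02, 0, 0.04],
    [0, 0, 0, 0, 0.04]
  ]
}}

```text
clock: 43.75
position: [510.9, -288.1, 145.6]
ee_rot: [0.746, -0.666, 0.004, -0.001]
contact_force: [0.7, 0.4, 0.1]
gripper_width: 39.8
```

Run:
```python
from h import *
snap("26")
st=arm.read_state();print(st["position"],st["clock"],st["contact_force"],st["joints"])
crop("pics/side26.png","pics/c34.png",260,180,440,360,4)
crop("pics/top26.png","pics/c34t.png",395,185,505,290,6)
```

```text
[ 508.60729786 -287.41224473  141.7396195 ] 43.85 [-0.75222774 -0.64338561 -1.18957865] [-2.37541815e-01  3.94140428e-01 -2.18861241e-01 -5.79008770e-04
 -9.57525554e-01  3.49353610e-01]
```

View pics/c34.png

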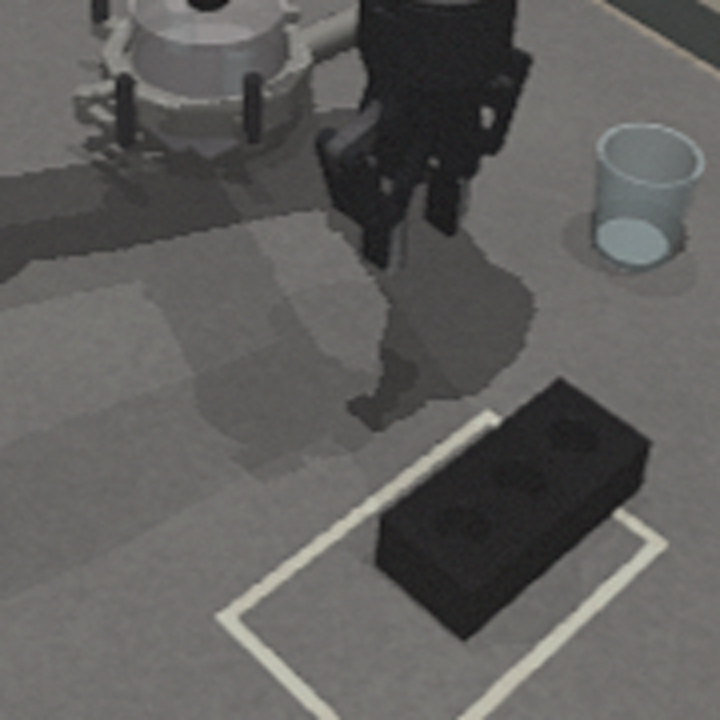

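Run:
```python
from rk import *
rack([(575,435),(520,477),(461,520)],260,180,4,"side")
print("beaker",atz("side",(632+.5)/4-.5+260,(240+.5)/4-.5+180,0))
u=np.array([np.cos(ta),np.sin(ta)]);v=np.array([-u[1],u[0]])
for y in(0,2,4):print(tc+165*u+y*v)
```

```text
holes [[ 567.7 -369.6]
 [ 521.9 -373.7]
 [ 476.5 -376.8]] centre [ 522.  -373.4] yaw 4.5 len 91.5 in tape [54.9  2.4]
beaker [ 756.27779136 -246.12224387    0.        ]
[ 631.63935619 -363.32146973]
[ 631.41294976 -361.33432602]
[ 631.18654333 -359.34718231]
```

View pics/c34t.png

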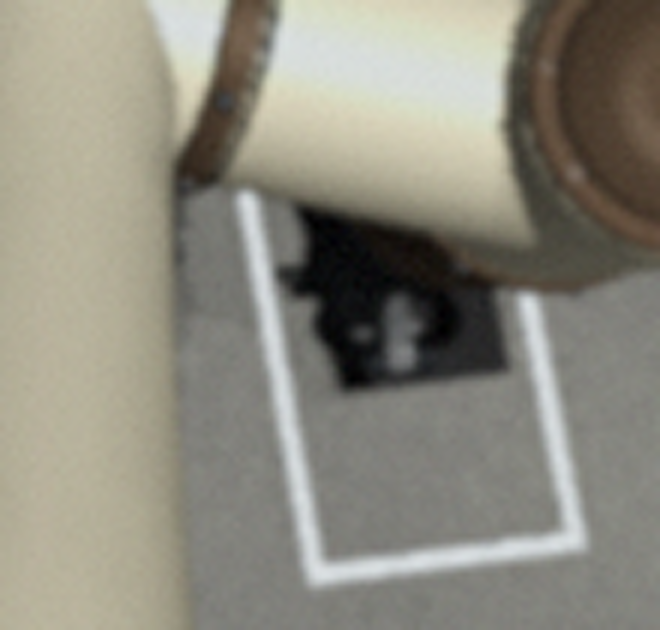

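{"method": "drive_tool", "body": {
  "steps": [
    [0.022, -0.0281, 0, 0, 0.0],
    [0.022, -0.0281, 0, 0, 0.0],
    [0.022, -0.0281, 0, 0, 0.0],
    [0.022, -0.0281, 0, 0, 0.0],
    [0, 0, 0, 0, 0],
    [0, 0, 0.04, 0, 0.0],
    [0, 0, 0.04, 0, 0.0],
    [0, 0, 0.03, 0, 0.0],
    [0, 0, 0.018, 0, 0.0],
    [0, 0, 0, 0, 0.0],
    [0, 0, 0, 0, 0.0]
  ]
}}

```text
clock: 44.95
position: [629.8, -362.7, 13.1]
ee_rot: [0.746, -0.666, -0.001, 0.001]
contact_force: [-0.5, 0.2, 0.6]
gripper_width: 0.1
```

{"method": "drive_tool", "body": {
  "steps": [
    [0, 0.008, 0, 0, 0.0],
    [0, 0.006, 0, 0, 0.0],
    [0, 0.006, 0, 0, 0.0],
    [0, 0.008, 0, 0, 0.0],
    [0, 0.008, 0, 0, 0.0],
    [0, 0.008, 0, 0, 0.0],
    [0, 0.008, 0, 0, 0.0],
    [0, 0.006, 0, 0, 0.0],
    [0, 0.004, 0, 0, 0.0],
    [0, 0, 0, 0, 0.0]
  ]
}}

```text
clock: 45.95
position: [567.7, -369.9, 13.6]
ee_rot: [0.745, -0.667, -0.001, 0.0]
contact_force: [0.4, -0.7, 0.8]
gripper_width: -0.2
```

Run:
```python
from h import *
snap("27")
st=arm.read_state();print(st["position"],st["clock"],st["contact_force"])
crop("pics/side27.png","pics/c35.png",260,180,440,360,4)
```

```text
[ 567.596852   -369.70285231   13.04515133] 46.05 [ 1.57495819 -0.24377847  0.11989826]
```

View pics/c35.png

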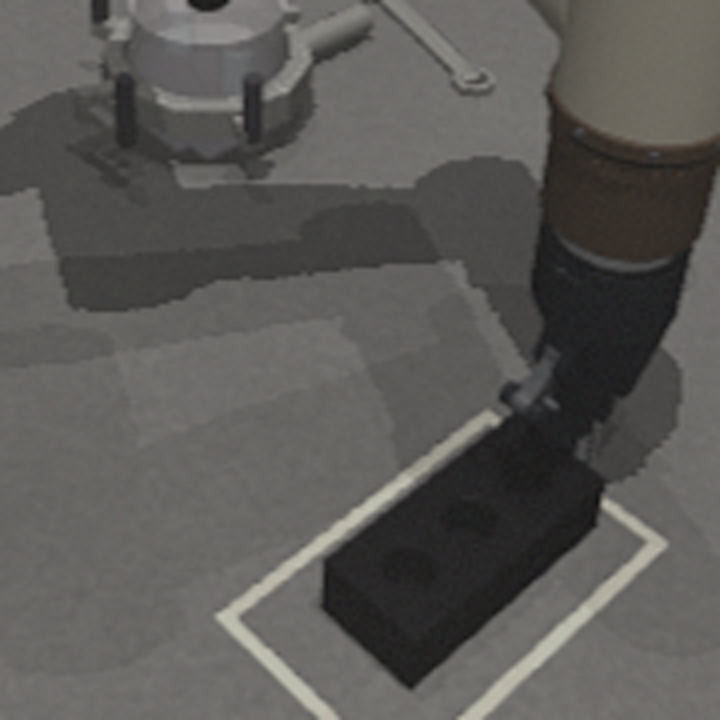

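Run:
```python
from rk import *
rack([(526,471),(469,519),(409,566)],260,180,4,"side")
```

```text
holes [[ 527.4 -372.6]
 [ 480.4 -378.7]
 [ 435.5 -383.2]] centre [ 481.1 -378.2] yaw 6.6 len 92.6 in tape [13.7  2.3]
```

{"method": "drive_tool", "body": {
  "steps": [
    [0, 0.004, 0, 0, 0.0],
    [0, 0.004, 0, 0, 0.0],
    [0, 0.004, 0, 0, 0.0],
    [0, 0, 0, 0, 0.0],
    [0, -0.02, 0, 0, 0],
    [0, 0, -0.04, 0, 0],
    [0, 0, -0.04, 0, 0],
    [0, 0, -0.04, 0, 0],
    [0, 0, -0.04, 0, 0],
    [-0.04, 0, 0, 0, 0],
    [-0.04, 0.02, 0, 0, 0],
    [-0.04, 0.03, 0, 0, 0],
    [-0.04, 0.03, 0, 0, 0],
    [-0.04, 0.03, 0, 0, 0],
    [0, 0.04, 0, 0, 0],
    [0, 0.04, 0, 0, 0],
    [0, 0, 0, 0, 0]
  ]
}}

```text
clock: 47.75
position: [360.2, -190.9, 173.6]
ee_rot: [0.745, -0.667, -0.002, 0.001]
contact_force: [1.1, 0.2, 0.0]
gripper_width: 0.2
```

Run:
```python
from h import *
snap("28")
st=arm.read_state();print(st["position"],st["clock"],st["contact_force"])
crop("pics/side28.png","pics/c36.png",220,130,420,330,3.8)
crop("pics/top28.png","pics/c36t.png",395,185,505,290,6)
```

```text
[ 365.08622287 -191.59582887  174.44455342] 47.85 [0.07242303 0.0386747  0.36527182]
```

View pics/c36t.png

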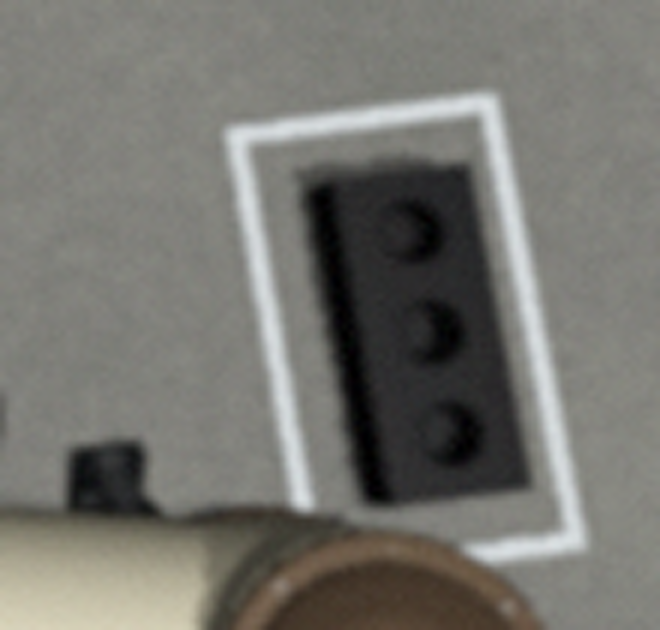

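View pics/top28.png

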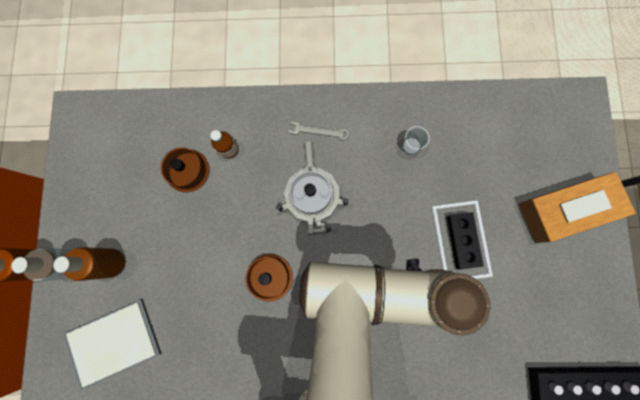

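View pics/c36.png

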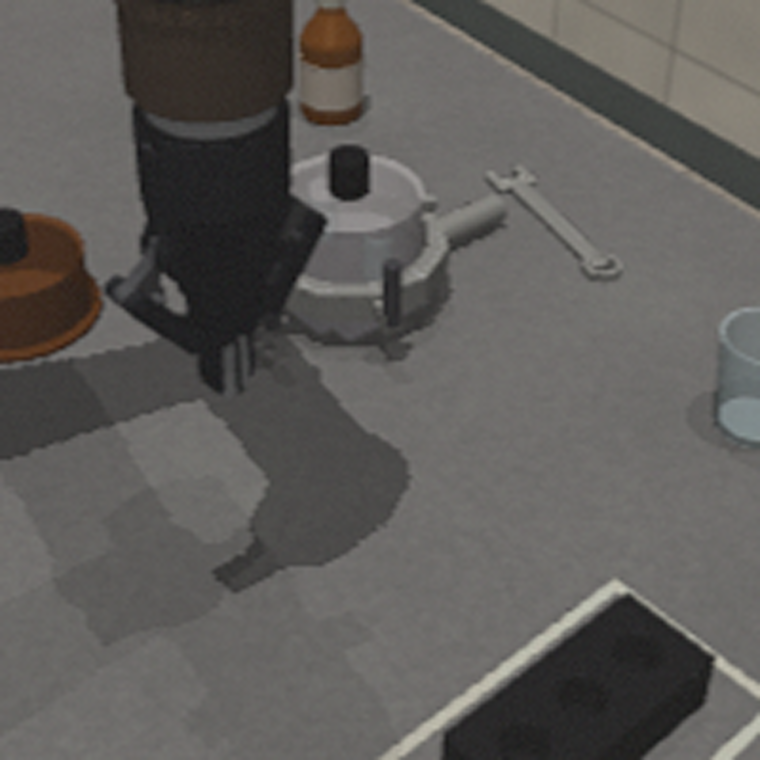

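{"method": "drive_tool", "body": {
  "steps": [
    [0, 0, 0, 0, 0],
    [0, 0, 0, 0, 0],
    [0, 0, 0, 0, 0],
    [0, 0, 0, 0, 0],
    [0, 0, 0, 0, 0]
  ]
}}

```text
clock: 48.35
position: [365.9, -191.4, 173.6]
ee_rot: [0.745, -0.667, -0.0, 0.0]
contact_force: [0.5, -0.5, -0.5]
gripper_width: -0.2
```

Run:
```python
from rk import *
rack([(410,231),(431,331),(450,432)],395,185,6)
snap("29")
crop("pics/top29.png","pics/c37t.png",255,140,375,260,5)
for v in([563.655,129.35],[575.9,-50.2],[504.45,-2]): print((proj("top",[*v,92])-[255,140]+.5)*5-.5)
print(arm.read_state()["position"],arm.read_state()["joint_vel"].round(3))
```

```text
holes [[ 513.3 -374.6]
 [ 467.6 -380.7]
 [ 422.2 -385.7]] centre [ 467.7 -380.3] yaw 6.9 len 91.8 in tape [0.2 1.6]
[114.01432424 330.87289108]
[450.9754844  301.69754154]
[362.5176612  437.76030805]
[ 365.7888522  -191.43066032  173.69384595] [ 0.001 -0.002  0.    -0.001  0.     0.001]
```

View pics/c37t.png

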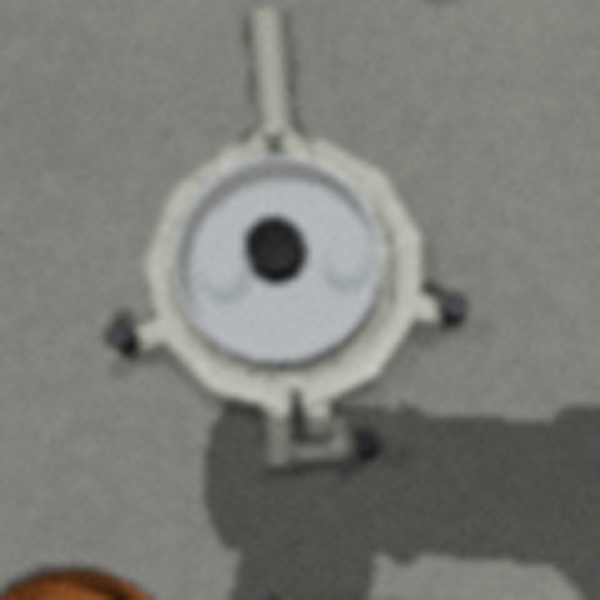

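Run:
```python
from bench import arm
print(arm.job_done())
```

```text
the job is handed in; nothing more can be done
None
```

I finished every part of the task and handed the job in at about 48 s of the 210 s allowed; no verdict was reported.

- **Vials:** there were two, now standing in the left and right wells. Both show upright through the bell in the last top picture.
- **Bell:** I took the clear one, not the amber look-alikes. It was lowered slowly until the wrist read about +5 N, then released. It looks flat and centred in both cameras.
- **Clamp jaws:** both were pushed shut against their stops. The grip posts measured 179.8 mm apart (180 nominal), each within about 2 mm of its shut position. That is inside the allowed 0.06 rad.
- **Latch:** it was pushed against its stop. In the side picture its post was within about 1 pixel of the shut position. The last top picture puts it about 1 mm off once the known 2 mm offset between the cameras is allowed for. That is about 0.02 rad, against the 0.1 allowed.
- **Rack:** it was knocked aside during the run, so I measured it again. I pushed it without lifting, and it ended 0.2 mm and 1.6 mm from the outline's centre, 0.4° off square.
- **Bystanders:** the solvent, beaker and wrench look unmoved in the last full top picture; I did not measure them.

At the end the arm was still and touching nothing. The only disagreement was the steady 2 mm or so between the two cameras, which stayed within every tolerance.

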